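# Close the poker-chip box

## Robot

A 6-joint arm with a two-finger parallel gripper is mounted at the origin on the work surface. World frame = base frame: x ahead of the robot, y to its left, z up, the work surface at z = 0. Lengths are in m, angles in rad, forces in N, time in s.
With the tool pointing down it reaches from about 0.35 to 0.925 m from the base axis. Payload 6.4 kg.
Tool frame: the origin (TCP) lies on the centre line of the jaws, within the pads' length; the fingertips stand 8 mm ahead of it and the grasp point (between the pads) lies 11 mm behind it; z points along the fingers, y is the line along which they close (so a half turn about z gives the same grasp; the last joint's range is limited). The gripper opens to 85 mm and grips with 20 to 120 N. Pads are 22 mm wide; open, the fingers measure 114 mm over their backs; the gripper's body (76 mm by 85 mm) begins 54 mm behind the grasp point. The pads swing forward as they close: fully open they stand 13 mm farther back than shut.
Start: joints at [1.033, 0.245, 1.558, -0, 1.339, -0.174], TCP at [0.231, 0.607, 0.239] pointing down, gripper open.
Joint ranges: [-3.13, 3.13], [-1.02, 2.26], [0.13, 2.54], [-0.95, 4.09], [0.21, 2.88], [-2.74, 2.74]. Speed limits (rad/s): [2.57, 2.57, 3.14, 3.14, 3.14, 3.14].

## Interface

Orientations are given as a unit quaternion [w, x, y, z].
In Python, from plant import * gives the robot as it stands.
- The arm moves only by the tool move_arm, never from a script. Its argument "steps" is a list of rows, each a list of 7 numbers: the turn, a rotation vector about the tool's x, y, z in degrees, then the shift along the tool's x, y, z in cm, then the closure, from -1 (fully open) to 1 (shut). A call has 1 to 12 rows; each row shifts and turns the commanded pose from where the row before left it, along the tool's axes as they then stand; what a row does not reach is not made up. A row lasts 1/12 s, in which the tool goes at most 41.7 mm and 7.16 degrees, less where a joint would pass 70% of its speed; a pose out of reach is approached as far as the arm can. A call is refused whole if a number of a shift passes 4.17 or a number of a turn 7.16, either way. A call with a gripper value outside its range is refused whole. The fingers move at their own pace and stop on an object; "grip_force" is the grip in N (left out, the last holds). Time passes only in rows, so rows that do not move let the fingers close. It gives the time, the measured TCP pose, the force, the opening and the grip force at its end, in the units of the state.
- get_state(): the state, without advancing time (a new reading comes with each control period).
- get_image(name): name is "side" or "top" or "wrist"; returns the picture (384x512x3 uint8, red, green, blue); there is no depth.
- calibration(name): a dict with "camera_matrix" (3x3 intrinsics, pixels), "view" (4x4, takes a point from world to camera coordinates). Camera axes: x right, y down, z forward; pixel columns grow to the right and rows downward; lengths in m; the calibration is good to about 2 mm. A picture is of the moment at which its call begins: read the wrist's pose just before it. calibration takes no time and is no camera call; for the wrist camera it gives the pose at the moment of the call.
- close_job(): hands the job in; it is judged then, once.
The state is a dict: "time": time; "qpos": joint angles; "qvel": joint speeds; "effort": joint torques, N m; "eef_pos": TCP position; "ee_rot": TCP orientation; "force": force on the tool from outside, world axes, zero at the start; "ft_torque": the same for the moment, N m; "gripper_width": opening from 0.0 (shut) to 1.0 (fully open); "finger_force": force on a finger pad.
Only numpy, scipy, OpenCV 4.12 (cv2) and the standard library are available. Lean on these libraries where they do the work, as an engineer would, in place of code of your own. Each camera call takes 0.05 s, during which the arm holds its last target. There are 200 camera calls.

## Task

The clear lid of the poker-chip box has been dropped on crooked. Set it square so that it drops fully into the rim, then fold down the four clip flaps round its edge and press each one until it clicks home under its rib, so that the lid is shut tight. Press with feeling, as with a thumb: do not force the clips or shove the box along the table, and leave the glass, the cards and the chalk where they are.

Things in the scene. Friction and masses are not known exactly. Their poses are not given: they have to be found in the camera images.
- chip_box: Black plastic poker-chip box full of chips, 2.5 kg, loose on rubber feet (takes well over 20 N to slide). Origin: centre of its underside on the table. Outside 134 (x) by 178 (y), 62 mm high, walls 4; opening 126 by 170; rim band 3 mm proud of the walls. Below the middle of each side's rim a clip rib, a 3 mm round bar 38 mm up, 5 mm off the wall. z up.
- lid: Clear lid, 142 (x) by 186 (y) mm, 4 thick, 0.3 kg. Origin: centre of the underside, which lies on the rim. A ridge below it, 6 mm deep, rounded, fits the box opening with 0.9 mm play each side. Home: origin 62 mm above the box's, axes parallel to the box's. It starts crooked, ridge on the rim, up to 6 mm off in x and y, a little turned and tilted.
- lid_grip (a point): Place to grip the lid, 20 mm above its origin, in the black handle bar across its middle: the bar is 90 mm long along lid y, 16 thick along lid x, from 18 to 28 mm above the lid's origin (top of plate: 4 mm), on two feet. Fingers close along lid x.
- flap_near: Grey clip flap, 60 mm wide, hinged on the lid's edge at lid x = -73 mm (robot's side). Origin: middle of the hinge line, 2 mm above the lid's origin (64 mm over the table, lid home). Axes turn with it: folded down, z is up, x outward, y along the hinge. Folded, its back is 7 mm outside the hinge line; inside, a hook snaps under the box's rib.
- clip_near (a joint): Flap angle (rad): 0 folded down and clicked home, 1.57 straight out, more points up; stays where left. At about 0.15 the hook meets the rib and resists; pressed inward at the tab's lower edge it clicks over at about 10 N (7 to 14) and jumps to within 0.03 of 0. Let go earlier it stays open by 0.05 or more. Over 20 N strains the plastic.
- tab_near_edge (a point): Middle of the outer face of the flap's thumb tab, at its rounded lower edge: the place to press. Folded home it rests 38 mm below and 15 mm outside the hinge line. The tab starts 21 mm below the hinge, flares outward and is springy: it bends in 0.4 mm per N, so at the click the edge is pressed past its home place; after 3.5 mm it is hard.
- flap_far: Grey clip flap, 60 mm wide, hinged on the lid's edge at lid x = +73 mm. Origin: middle of the hinge line, 2 mm above the lid's origin (64 mm over the table, lid home). Axes turn with it: folded down, z is up, x outward, y along the hinge. Folded, its back is 7 mm outside the hinge line; inside, a hook snaps under the box's rib.
- clip_far (a joint): Flap angle (rad): 0 folded down and clicked home, 1.57 straight out, more points up; stays where left. At about 0.15 the hook meets the rib and resists; pressed inward at the tab's lower edge it clicks over at about 10 N (7 to 14) and jumps to within 0.03 of 0. Let go earlier it stays open by 0.05 or more. Over 20 N strains the plastic.
- tab_far_edge (a point): Middle of the outer face of the flap's thumb tab, at its rounded lower edge: the place to press. Folded home it rests 38 mm below and 15 mm outside the hinge line. The tab starts 21 mm below the hinge, flares outward and is springy: it bends in 0.4 mm per N, so at the click the edge is pressed past its home place; after 3.5 mm it is hard.
- flap_left: Grey clip flap, 50 mm wide, hinged on the lid's edge at lid y = +95 mm. Origin: middle of the hinge line, 2 mm above the lid's origin (64 mm over the table, lid home). Axes turn with it: folded down, z is up, x outward, y along the hinge. Folded, its back is 7 mm outside the hinge line; inside, a hook snaps under the box's rib.
- clip_left (a joint): Flap angle (rad): 0 folded down and clicked home, 1.57 straight out, more points up; stays where left. At about 0.15 the hook meets the rib and resists; pressed inward at the tab's lower edge it clicks over at about 10 N (7 to 14) and jumps to within 0.03 of 0. Let go earlier it stays open by 0.05 or more. Over 20 N strains the plastic.
- tab_left_edge (a point): Middle of the outer face of the flap's thumb tab, at its rounded lower edge: the place to press. Folded home it rests 38 mm below and 15 mm outside the hinge line. The tab starts 21 mm below the hinge, flares outward and is springy: it bends in 0.4 mm per N, so at the click the edge is pressed past its home place; after 3.5 mm it is hard.
- flap_right: Grey clip flap, 50 mm wide, hinged on the lid's edge at lid y = -95 mm. Origin: middle of the hinge line, 2 mm above the lid's origin (64 mm over the table, lid home). Axes turn with it: folded down, z is up, x outward, y along the hinge. Folded, its back is 7 mm outside the hinge line; inside, a hook snaps under the box's rib.
- clip_right (a joint): Flap angle (rad): 0 folded down and clicked home, 1.57 straight out, more points up; stays where left. At about 0.15 the hook meets the rib and resists; pressed inward at the tab's lower edge it clicks over at about 10 N (7 to 14) and jumps to within 0.03 of 0. Let go earlier it stays open by 0.05 or more. Over 20 N strains the plastic.
- tab_right_edge (a point): Middle of the outer face of the flap's thumb tab, at its rounded lower edge: the place to press. Folded home it rests 38 mm below and 15 mm outside the hinge line. The tab starts 21 mm below the hinge, flares outward and is springy: it bends in 0.4 mm per N, so at the click the edge is pressed past its home place; after 3.5 mm it is hard.
- tumbler: Bystander: drinking glass, 72 mm across, 95 mm tall, 0.25 kg. Origin: centre of its underside.
- card_box: Bystander: closed box of playing cards lying flat, 90 x 64 x 18 mm. Origin: centre of its underside.
- chalk: Bystander: cube of cue chalk, 22 mm. Origin: centre of its underside.
Things that resemble listed ones, but are neither listed nor needed, are in the scene too. Several things have the shape of the lid; the one meant has the colours described above.

How it is judged:
On the way, in this order (a step that is already met when the one before it is completed fails the run):
1. the lid has dropped into the rim: flat, centred, its plate resting on the rim all round (z of lid in the frame of chip_box between 0.06 and 0.0635 m and horizontal distance between lid and chip_box below 0.003 m and angle between the z axis of lid and the z axis of chip_box, either way round below 0.015 rad), for 0.2 s.
2. a first clip has clicked home (value of joint any of clip_near, clip_far, clip_left, clip_right below 0.05 rad), for 0.2 s.
At the end, for the whole second after the job is handed in: The lid is home on the box (origin 60 to 63.5 mm above the box's origin, within 3 mm of centre, parallel within 0.015 rad), all four clip angles are below 0.05 rad, and the box stands upright (within 0.03 rad) and at rest within 15 mm of where it stood (all of step 1 and value of joint each of clip_near, clip_far, clip_left, clip_right below 0.05 rad and angle between chip_box's own z axis and vertical below 0.03 rad and distance of chip_box from where it was at the start of the episode below 0.015 m and linear speed of each of chip_box, lid below 0.02 m/s); the robot touches nothing.
It fails at once if the fingers press a clip flap with more than 20 N (contact force between the fingers and flap_near above 20 N or contact force between the fingers and flap_far above 20 N or contact force between the fingers and flap_left above 20 N or contact force between the fingers and flap_right above 20 N).
It fails at once if the chip box is shoved more than 15 mm (distance of chip_box from where it was at the start of the episode above 0.015 m).
It fails at once if the glass, the cards or the chalk is moved more than 15 mm (distance of any of tumbler, card_box, chalk from where it was at the start of the episode above 0.015 m).
It also fails if it takes over 72 s, if anything falls off the work surface, if the arm or the gripper's body presses on something with over 40 N, if the wrist force passes 120 N, or if a joint passes its speed limit or range.

## Working session

There is one attempt and no reset: what is moved stays moved. The work goes in short steps, Python scripts to look and compute and a tool call to move; the robot and the scene stay as the last step left them, time stands still between calls to the robot, and variables do not carry over. Pictures are saved under pics/ and viewed, at most 10 in all, crops included, and the job is handed in when it is done.

Besides the shell and the picture viewer there is one more tool, called after "Request:" as name(argument=value, ...) on one line, values as JSON. move_arm: Moves the arm, as the interface text tells. Its arguments: {"type":"object","properties":{"steps":{"type":"array","items":{"type":"array","items":{"type":"number"}}},"grip_force":{"type":"number"}},"required":["steps"]}

```bash
mkdir -p pics; python3 - <<'E'
from plant import *
import cv2,numpy as np
s=get_state();print(s)
for n in("top","side"):
    im=get_image(n);cv2.imwrite(f"pics/{n}0.png",im[:,:,::-1]);c=calibration(n);print(n,np.round(c["camera_matrix"],1).tolist(),np.round(c["view"],4).tolist())
t=cv2.imread("pics/top0.png");u=cv2.imread("pics/side0.png")
cv2.imwrite("pics/both0.png",cv2.resize(np.vstack([t,u]),(400,600))) if 0 else None
E
```

```text
{'time': 0.0, 'qpos': array([ 1.03292031e+00,  2.45818621e-01,  1.55905279e+00, -7.77151088e-06,
        1.33872286e+00, -1.74119463e-01]), 'qvel': array([ 0.00020126, -0.00231256, -0.00034389, -0.00053791, -0.00018872,
       -0.0002526 ]), 'effort': array([ 1.05430918e-03, -4.29510427e+01, -3.26125181e+01, -1.47594851e-04,
        5.52407364e-03, -1.31207804e-05]), 'eef_pos': array([0.23097603, 0.60697273, 0.23815657]), 'ee_rot': array([-3.45265232e-04,  1.80876215e-01,  9.83505360e-01, -9.39378359e-04]), 'force': array([ 0.29705013, -0.55794547,  0.45392519]), 'ft_torque': array([-0.04474641, -0.01562099,  0.01115273]), 'finger_force': 0.0, 'gripper_width': 0.9996273011696927}
top [[360.3, 0.0, 257.0], [0.0, 360.3, 189.5], [0.0, 0.0, 1.0]] [[-0.0215, -0.9996, 0.0205, 0.0138], [-0.9922, 0.0188, -0.1236, 0.5154], [0.1232, -0.023, -0.9921, 1.0445], [0.0, 0.0, 0.0, 1.0]]
side [[396.2, 0.0, 256.1], [0.0, 396.2, 192.0], [0.0, 0.0, 1.0]] [[-0.9905, -0.137, 0.0136, 0.5013], [-0.1009, 0.6554, -0.7485, 0.0886], [0.0937, -0.7427, -0.663, 0.9684], [0.0, 0.0, 0.0, 1.0]]
```

View pics/top0.png

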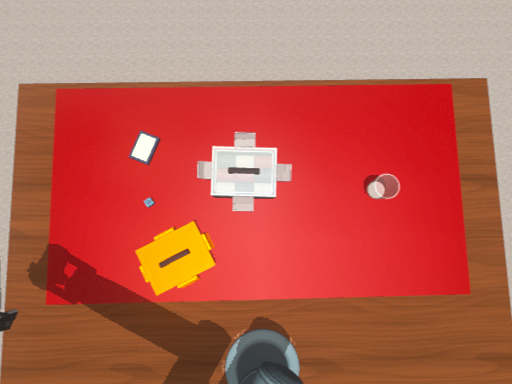

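View pics/side0.png

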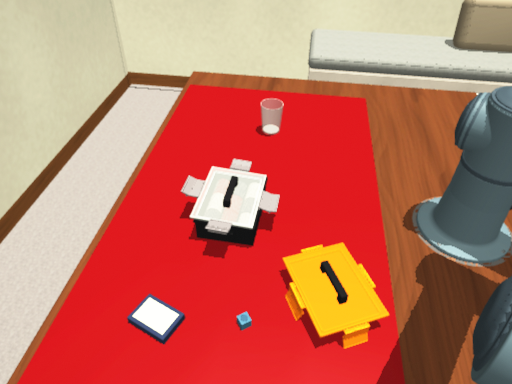

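The clear lid on the black box is at top (244,172) and side (230,195). The yellow lid-shaped thing at top (175,258) is a decoy, because the lid meant is clear with grey flaps and a black bar. The tumbler is at (385,187), the cards at (145,148) and the chalk at (149,202), all well clear of the box.

```bash
cat > h.py <<'E'
from plant import *
import cv2,numpy as np
from scipy.spatial.transform import Rotation as R
def rot(q): return R.from_quat([q[1],q[2],q[3],q[0]])
def ray(c,px):
    K,V=c["camera_matrix"],c["view"];d=V[:3,:3].T@(np.linalg.inv(K)@[px[0],px[1],1.]);o=-V[:3,:3].T@V[:3,3];return o,d/np.linalg.norm(d)
def plane(c,px,z):
    o,d=ray(c,px);return o+d*(z-o[2])/d[2]
def tri(rs):
    A=sum(np.eye(3)-np.outer(d,d) for o,d in rs);b=sum((np.eye(3)-np.outer(d,d))@o for o,d in rs)
    p=np.linalg.solve(A,b);return p,[np.linalg.norm(np.cross(p-o,d))*1e3 for o,d in rs]
def proj(c,p):
    q=c["camera_matrix"]@(c["view"][:3,:3]@p+c["view"][:3,3]);return q[:2]/q[2]
def down(a): # tool down, tool y at world angle a (deg)
    a=np.radians(a);y=np.array([np.cos(a),np.sin(a),0]);z=np.array([0,0,-1.]);return R.from_matrix(np.c_[np.cross(y,z),y,z])
def togo(p,Rg):
    s=get_state();r=rot(s["ee_rot"]);print("turn deg",np.round(np.degrees((r.inv()*Rg).as_rotvec()),2),"shift cm in present tool axes",np.round(r.inv().apply(p-s["eef_pos"])*100,2),"in goal axes",np.round(Rg.inv().apply(p-s["eef_pos"])*100,2))
def blob(m,lo=20,hi=1e9):
    n,l,st,ce=cv2.connectedComponentsWithStats(m.astype(np.uint8));return [(st[i].tolist(),np.round(ce[i],1).tolist()) for i in range(1,n) if lo<st[i][4]<hi]
E
python3 - <<'E'
from h import *
rs=[]
for n,box in(("top",(215,150,275,195)),("side",(205,170,255,212))):
    im=cv2.imread(f"pics/{n}0.png");x0,y0,x1,y1=box
    m=np.zeros(im.shape[:2],bool);m[y0:y1,x0:x1]=im[y0:y1,x0:x1].max(2)<60
    b=blob(m);print(n,b);b=max(b,key=lambda t:t[0][4]);rs.append(ray(calibration(n),b[1]))
p,e=tri(rs);print(p,e)
s=get_state();c=calibration("wrist");o=-c["view"][:3,:3].T@c["view"][:3,3]
r=rot(s["ee_rot"]);print("cam in tool",r.inv().apply(o-s["eef_pos"]),"axes in tool",np.round(r.inv().as_matrix()@c["view"][:3,:3].T,3).tolist(),c["camera_matrix"][0,0])
for a in(0,180): togo(np.array([p[0],p[1],0.3]),down(a))
E
```

```text
top []Traceback (most recent call last):
  File "<stdin>", line 6, in <module>
ValueError: max() iterable argument is empty
```

```bash
python3 - <<'E'
from h import *
rs=[]
for n,box in(("top",(222,160,268,184)),("side",(215,172,245,210))):
    im=cv2.imread(f"pics/{n}0.png");x0,y0,x1,y1=box
    print(im[y0:y1,x0:x1].max(2).min())
    m=np.zeros(im.shape[:2],np.uint8);m[y0:y1,x0:x1]=im[y0:y1,x0:x1].max(2)<90
    b=blob(m);print(n,b);b=max(b,key=lambda t:t[0][4]);rs.append(ray(calibration(n),b[1]))
p,e=tri(rs);print(p,e)
s=get_state();c=calibration("wrist");o=-c["view"][:3,:3].T@c["view"][:3,3]
r=rot(s["ee_rot"]);print("cam in tool",r.inv().apply(o-s["eef_pos"]),"axes in tool",np.round(r.inv().as_matrix()@c["view"][:3,:3].T,3).tolist(),c["camera_matrix"][0,0])
for a in(0,180): togo(np.array([p[0],p[1],0.3]),down(a))
E
```

```text
82
top []Traceback (most recent call last):
  File "<stdin>", line 7, in <module>
ValueError: max() iterable argument is empty
```

```bash
python3 - <<'E'
from h import *
rs=[]
for n,box in(("top",(222,160,268,184)),("side",(215,172,245,210))):
    im=cv2.imread(f"pics/{n}0.png");x0,y0,x1,y1=box;g=im[...,1]
    print(im[171,238:248].tolist() if n=="top" else im[190,226:236].tolist())
    m=np.zeros(im.shape[:2],np.uint8);m[y0:y1,x0:x1]=im[y0:y1,x0:x1,:2].max(2)<90
    b=blob(m);print(n,b);b=max(b,key=lambda t:t[0][4]);rs.append(ray(calibration(n),b[1]))
p,e=tri(rs);print(p,e)
s=get_state();c=calibration("wrist");o=-c["view"][:3,:3].T@c["view"][:3,3]
r=rot(s["ee_rot"]);print("cam in tool",r.inv().apply(o-s["eef_pos"]),"axes in tool",np.round(r.inv().as_matrix()@c["view"][:3,:3].T,3).tolist(),c["camera_matrix"][0,0])
for a in(0,180): togo(np.array([p[0],p[1],0.3]),down(a))
E
```

```text
[[83, 86, 99], [84, 88, 101], [82, 86, 98], [85, 89, 100], [84, 88, 99], [87, 90, 102], [85, 89, 100], [87, 89, 101], [86, 90, 102], [85, 89, 101]]
top [([229, 168, 30, 6, 125], [242.9, 170.2])]
[[168, 184, 203], [38, 39, 39], [39, 40, 41], [38, 39, 41], [39, 39, 40], [38, 39, 40], [35, 35, 36], [81, 88, 87], [178, 195, 193], [227, 239, 238]]
side [([223, 176, 14, 31, 198], [229.6, 191.4])]
[0.56497848 0.04365624 0.08245928] [np.float64(0.5712991309388062), np.float64(0.5712991309386227)]
cam in tool [ 0.07603206 -0.00080701 -0.13517959] axes in tool [[0.001, -0.954, -0.301], [1.0, 0.001, 0.001], [-0.001, -0.301, 0.954]] 324.0597187799021
turn deg [-9.000e-02  5.000e-02  6.916e+01] shift cm in present tool axes [-51.25 -40.78  -6.11] in goal axes [-56.34  33.39  -6.17]
turn deg [-5.0000e-02 -1.0000e-01 -1.1084e+02] shift cm in present tool axes [-51.25 -40.78  -6.11] in goal axes [ 56.34 -33.39  -6.17]
```

Request:
move_arm(steps=[[0, 0, 6.9, 0, 0, 0, -1], [0, 0, 6.9, 0, 0, 0, -1], [0, 0, 6.9, 0, 0, 0, -1], [0, 0, 6.9, 0, 0, 0, -1], [0, 0, 6.9, 0, 0, 0, -1], [0, 0, 6.9, 0, 0, 0, -1], [0, 0, 6.9, 0, 0, 0, -1], [0, 0, 6.9, 0, 0, 0, -1], [0, 0, 6.9, 0, 0, 0, -1], [0, 0, 7.0, 0, 0, 0, -1]])

```text
time: 0.93
eef_pos: [0.2311, 0.6072, 0.2386]
ee_rot: [0.0, 0.709, 0.705, -0.001]
force: [0.1, -0.7, 0.1]
gripper_width: 0.998
finger_force: 0.0
```

Request:
move_arm(steps=[[0, 0, 0, -2.8, 1.67, 0.1, -1], [0, 0, 0, -2.8, 1.67, 0.1, -1], [0, 0, 0, -2.8, 1.67, 0.1, -1], [0, 0, 0, -2.8, 1.67, 0.1, -1], [0, 0, 0, -2.8, 1.67, 0.1, -1], [0, 0, 0, -2.8, 1.67, 0.1, -1], [0, 0, 0, -2.8, 1.67, 0.1, -1], [0, 0, 0, -2.8, 1.67, 0.1, -1], [0, 0, 0, -2.8, 1.67, 0.1, -1], [0, 0, 0, -2.8, 1.67, 0.1, -1]])

```text
time: 1.77
eef_pos: [0.3988, 0.3261, 0.2289]
ee_rot: [-0.0, 0.707, 0.708, -0.0]
force: [0.1, 1.3, -0.1]
gripper_width: 1.003
finger_force: 0.0
```

Request:
move_arm(steps=[[0, 0, 0, -2.8, 1.67, 0.1, -1], [0, 0, 0, -2.8, 1.67, 0.1, -1], [0, 0, 0, -2.8, 1.67, 0.1, -1], [0, 0, 0, -2.8, 1.67, 0.1, -1], [0, 0, 0, -2.8, 1.67, 0.1, -1], [0, 0, 0, -2.8, 1.67, 0.1, -1], [0, 0, 0, -2.8, 1.67, 0.1, -1], [0, 0, 0, -2.8, 1.67, 0.1, -1], [0, 0, 0, -2.8, 1.67, 0.1, -1], [0, 0, 0, -2.8, 1.67, 0, -1], [0, 0, 0, 0, 0, 0, -1], [0, 0, 0, 0, 0, 0, -1]])

```text
time: 2.77
eef_pos: [0.566, 0.0466, 0.2197]
ee_rot: [-0.001, 0.708, 0.707, -0.0]
force: [-0.1, -0.3, 0.5]
gripper_width: 1.001
finger_force: 0.0
```

```bash
python3 - <<'E'
from h import *
np.save("w1.npy",calibration("wrist"),allow_pickle=True);im=get_image("wrist");cv2.imwrite("pics/w1.png",im[:,:,::-1])
togo(np.array([.565,.0437,.22]),down(0));print(get_state()["eef_pos"],get_state()["time"])
E
```

```text
turn deg [-0.08 -0.03 -0.  ] shift cm in present tool axes [-0.4  -0.05 -0.03] in goal axes [-0.4  -0.05 -0.03]
[0.56547294 0.04765796 0.21969827] 2.8167
```

View pics/w1.png

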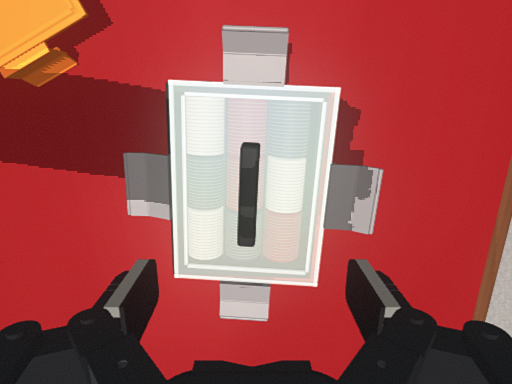

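```bash
python3 - <<'E'
from h import *
im=cv2.imread("pics/w1.png")[70:300,110:390];cv2.imwrite("pics/w1c.png",cv2.resize(im,(728,598),interpolation=cv2.INTER_CUBIC))
E
```

```text
(no output)
```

View pics/w1c.png

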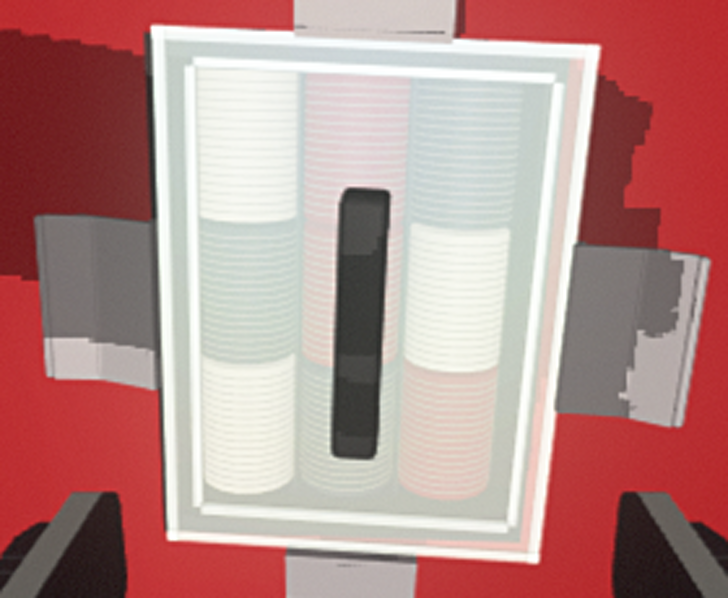

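The crop shows the clear lid with its black bar from about (250,145) to (247,245) in the wrist image, over the chip stacks, with grey flaps splayed out. The decoy is opaque yellow, so this is the lid meant. It is shifted toward +x and turned a few degrees.

```bash
python3 - <<'E'
from h import *
c=np.load("w1.npy",allow_pickle=True).item();im=cv2.imread("pics/w1.png")
m=np.zeros(im.shape[:2],np.uint8);m[130:260,225:275]=im[130:260,225:275].max(2)<90
k=max(cv2.findContours(m,0,2)[0],key=cv2.contourArea);r=cv2.minAreaRect(k);b=cv2.boxPoints(r);print(r,b.round(1).tolist())
rs=[ray(c,r[0])]
for n,px in(("side",(229.6,191.4)),("top",(242.9,170.2))):
    print(n,tri([rs[0],ray(calibration(n),px)]))
for z in(.085,.095):
    w=[plane(c,q,z) for q in b];w=np.array(w)[:,:2];print(z,(w*1e3).round(1).tolist(),plane(c,r[0],z))
# ends of the bar in side view and wrist (height of each end)
s=cv2.imread("pics/side0.png");m=np.zeros(s.shape[:2],np.uint8);m[172:210,215:245]=s[172:210,215:245].max(2)<90
k2=max(cv2.findContours(m,0,2)[0],key=cv2.contourArea);b2=cv2.boxPoints(cv2.minAreaRect(k2));print(b2.round(1).tolist())
E
```

```text
((247.70323181152344, 193.9351806640625), (18.476917266845703, 102.7716293334961), 2.8624050617218018) [[235.89999389648438, 244.8000030517578], [241.0, 142.1999969482422], [259.5, 143.10000610351562], [254.39999389648438, 245.6999969482422]]
side (array([0.56385696, 0.04276514, 0.08185324]), [np.float64(0.7370375851669638), np.float64(0.7370375851673112)])
top (array([0.56386613, 0.04398951, 0.08830409]), [np.float64(0.7439861281929361), np.float64(0.7439861281932566)])
0.085 [[552.2, -4.9], [557.9, 88.0], [573.1, 87.3], [569.1, -5.8]] [0.56319884 0.04344521 0.085     ]
0.095 [[552.8, -0.2], [558.2, 89.3], [572.9, 88.6], [569.0, -1.1]] [0.56333477 0.04637077 0.095     ]
[[221.1999969482422, 205.0], [231.5, 175.39999389648438], [238.5, 177.89999389648438], [228.10000610351562, 207.39999389648438]]
```

Request:
move_arm(steps=[[0, 0, 3.0, -0.37, -0.2, 2.0, -1], [0, 0, 0, 0, 0, 3.0, -0.5], [0, 0, 0, 0, 0, 3.0, 0], [0, 0, 0, 0, 0, 3.0, 0.2], [0, 0, 0, 0, 0, 1.8, 0.2], [0, 0, 0, 0, 0, 1.0, 0.2], [0, 0, 0, 0, 0, 0, 0.2], [0, 0, 0, 0, 0, 0, 0.2]], grip_force=30)

```text
time: 3.48
eef_pos: [0.5638, 0.0449, 0.0828]
ee_rot: [0.0, 0.725, 0.689, 0.0]
force: [0.3, 0.1, 0.3]
gripper_width: 0.399
finger_force: 0.0
```

```bash
python3 - <<'E'
from h import *
s=get_state();print(s["eef_pos"],s["force"],s["gripper_width"]);togo(np.array([.5633,.044,.082]),down(-3))
c=calibration("wrist");im=get_image("wrist");np.save("w2.npy",c,allow_pickle=True);cv2.imwrite("pics/w2.png",im[:,:,::-1])
E
```

```text
[0.56381308 0.04486518 0.08275453] [0.3068412  0.08576858 0.25155234] 0.39875812166687197
turn deg [ 0.01 -0.    0.12] shift cm in present tool axes [-0.09 -0.05  0.08] in goal axes [-0.09 -0.05  0.08]
```

View pics/w2.png

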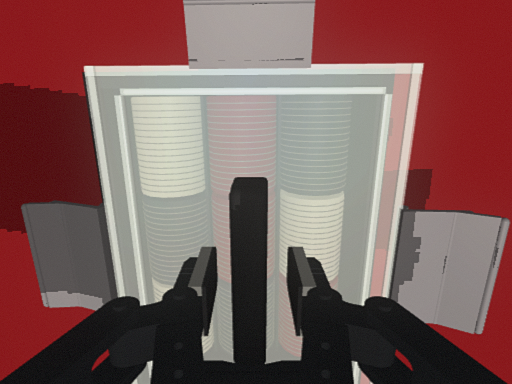

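The bar is centred between the pads, from (232,180) to (268,180) at its far end, and the lid overhangs the box on the right at px 395–420. I'll close on it.

Request:
move_arm(steps=[[0, 0, 0, 0, 0, 0, 0.45], [0, 0, 0, 0, 0, 0, 0.6], [0, 0, 0, 0, 0, 0, 0.8], [0, 0, 0, 0, 0, 0, 1], [0, 0, 0, 0, 0, 0, 1], [0, 0, 0, 0, 0, 0, 1]], grip_force=40)

```text
time: 4.03
eef_pos: [0.5646, 0.0441, 0.084]
ee_rot: [0.001, 0.725, 0.689, 0.001]
force: [-3.0, 0.9, 5.5]
gripper_width: 0.18
finger_force: 39.3
```

Request:
move_arm(steps=[[0, 0, 0, 0, 0, -0.3, 1], [0, 0, 0, 0, 0, -0.5, 1], [0, 0, 0, 0, 0, -0.7, 1], [0, 0, 0, 0, 0, -0.5, 1], [0, 0, 0, 0, 0, 0, 1], [0, 0, 0, 0, 0, 0, 1]])

```text
time: 4.53
eef_pos: [0.5642, 0.044, 0.1028]
ee_rot: [0.0, 0.725, 0.689, 0.0]
force: [0.4, -0.5, -3.7]
gripper_width: 0.178
finger_force: 39.1
```

```bash
python3 - <<'E'
from h import *
s=get_state();print(s["eef_pos"],s["force"],s["ft_torque"],s["gripper_width"]*85)
c=calibration("wrist");im=get_image("wrist");np.save("w3.npy",c,allow_pickle=True);cv2.imwrite("pics/w3.png",im[:,:,::-1])
np.save("w3.npy",c,allow_pickle=True)
for n in("top","side"): cv2.imwrite(f"pics/{n}3.png",get_image(n)[:,:,::-1])
s=cv2.imread("pics/side3.png")[130:260,160:300];w=cv2.resize(im[:,:,::-1],(576,432))
o=np.zeros((432,800,3),np.uint8);o[:,:576]=w;o[:208,576:]=cv2.resize(s,(224,208));t=cv2.imread("pics/top3.png")[120:224,188:300];o[208:416,576:]=cv2.resize(t,(224,208));cv2.imwrite("pics/m3.png",o)
E
```

```text
[0.56415066 0.04402169 0.10281549] [ 0.3781068  -0.47798094 -3.7481394 ] [0.01631646 0.04623695 0.00458702] 15.104214830670482
```

View pics/m3.png

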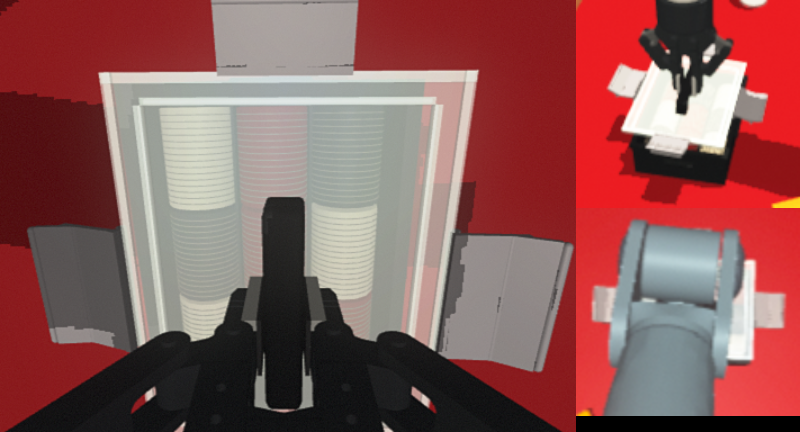

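The lid is held level: width 15 mm, weight 3.7 N. I'll raise it so the box shows whole through the plate, and measure both in one wrist image.

Request:
move_arm(steps=[[0, 0, 0, 0, 0, -1.0, 1], [0, 0, 0, 0, 0, -2.0, 1], [0, 0, 0, 0, 0, -2.0, 1], [0, 0, 0, 0, 0, -1.0, 1], [0, 0, 0, 0, 0, 0, 1], [0, 0, 0, 0, 0, 0, 1], [0, 0, 0, 0, 0, 0, 1]])

```text
time: 5.27
eef_pos: [0.563, 0.0442, 0.1611]
ee_rot: [-0.001, 0.725, 0.689, -0.001]
force: [-0.7, 0.2, -3.9]
gripper_width: 0.174
finger_force: 39.3
```

```bash
python3 - <<'E'
from h import *
s=get_state();print(s["eef_pos"],s["ee_rot"],s["force"])
c=calibration("wrist");im=get_image("wrist");np.save("w4.npy",c,allow_pickle=True);cv2.imwrite("pics/w4.png",im[:,:,::-1])
cv2.imwrite("pics/side4.png",get_image("side")[:,:,::-1])
cv2.imwrite("pics/w4b.png",cv2.resize(im[:,:,::-1],(800,600),interpolation=cv2.INTER_CUBIC))
E
```

```text
[0.56300788 0.04417181 0.16109704] [-8.11935957e-04  7.25048126e-01  6.88697395e-01 -6.73158203e-04] [-0.733205    0.16672587 -3.94246633]
```

View pics/w4b.png

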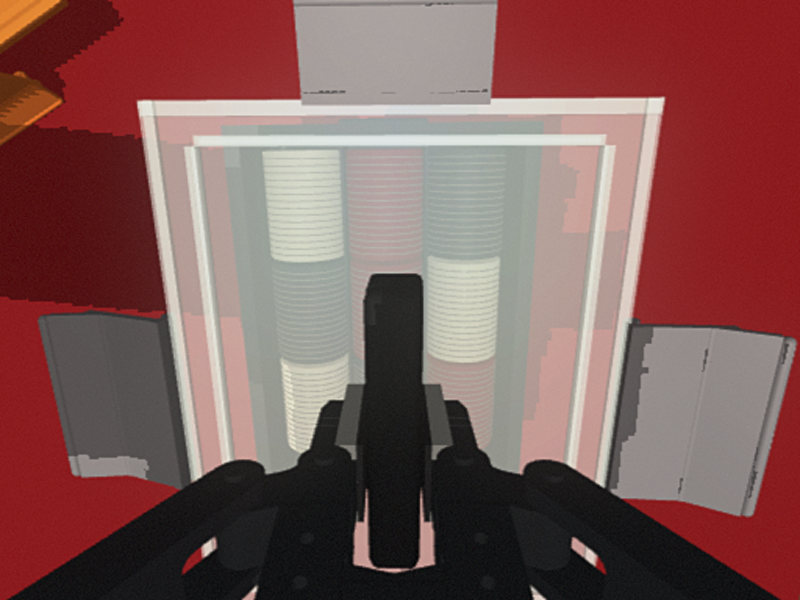

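The box shows through the raised lid: its outer rim runs (222,122)–(255,460) on the left, (545,122)–(518,470) on the right, with its far edge at row ~122 (800-wide px). The lid plate's outer corners are (138,100) and (663,97). Next I'll measure the lid and box in the same image.

```bash
cat > meas.py <<'E'
from h import *
def edge(prof,x0): # strongest step, sub-pixel, within prof; returns position
    g=np.abs(np.gradient(cv2.GaussianBlur(prof.reshape(1,-1).astype(np.float32),(5,1),0)[0]));i=int(g.argmax())
    if i in(0,len(g)-1):return None
    a,b,c=g[i-1:i+2];return x0+i+0.5*(a-c)/(a-2*b+c+1e-9)
def fit(P):
    P=np.array(P)
    for _ in range(4):
        m=P.mean(0);u,s,v=np.linalg.svd(P-m);d=np.abs((P-m)@v[1]);
        k=d<=max(2*np.median(d),2e-4);P=P[k]
    return P.mean(0),v[0],d.std()*1e3,len(P)
def inter(a,b):
    t=np.linalg.solve(np.c_[a[1],-b[1]],b[0]-a[0]);return a[0]+a[1]*t[0]
def lines(im,c,specs,z,met):
    M=met(im.astype(float));out={}
    for n,(kind,p,q,w) in specs.items():
        P=[]
        for t in np.linspace(0,1,60):
            x=p[0]+(q[0]-p[0])*t;y=p[1]+(q[1]-p[1])*t
            if kind=="v":
                yi=int(round(y));x0=int(round(x-w));e=edge(M[yi,x0:x0+2*w+1],x0);px=(e,yi)
            else:
                xi=int(round(x));y0=int(round(y-w));e=edge(M[y0:y0+2*w+1,xi],y0);px=(xi,e)
            if e is not None:P.append(plane(c,px,z)[:2])
        out[n]=fit(P)
    return out
red=lambda m:(m[...,2]-m[...,1])/(m.sum(2)+1)
grn=lambda m:m[...,1]
E
python3 - <<'E'
from meas import *
im=cv2.imread("pics/w4.png");c=np.load("w4.npy",allow_pickle=True).item();k=.64
def show(o,z):
    L,Rr,T=o["L"],o["R"],o["T"];f=lambda v:np.degrees(np.arctan2(v[1],v[0]))
    for n in o: print(n,(o[n][0]*1e3).round(1),"ang",round(f(o[n][1])%180,2),"res",round(o[n][2],2),o[n][3])
    a=inter(L,T);b=inter(Rr,T);print("z",z,"corners",(a*1e3).round(1),(b*1e3).round(1),"width",round(np.linalg.norm(a-b)*1e3,1))
B={"L":("v",(222*k,135*k),(253*k,440*k),7),"R":("v",(545*k,135*k),(519*k,450*k),7),"T":("h",(235*k,122*k),(535*k,122*k),6)}
show(lines(im,c,B,.062,red),.062)
Lp={"L":("v",(141*k,110*k),(167*k,300*k),5),"R":("v",(662*k,110*k),(634*k,310*k),5),"T":("h",(150*k,100*k),(285*k,99*k),5)}
for z in(.13,.135,.14,.145,.15):show(lines(im,c,Lp,z,grn),z)
E
```

```text
L [490.1  61. ] ang 87.89 res 0.04 58
R [630.   49.6] ang 87.85 res 0.04 59
T [563.5 133.2] ang 177.91 res 0.04 42
z 0.062 corners [492.8 135.8] [633.  130.7] width 140.3
L [488.8 107.5] ang 87.34 res 0.03 60
R [648.5  97.9] ang 87.14 res 0.04 60
T [515.  138.4] ang 177.48 res 0.02 60
z 0.13 corners [490.3 139.5] [650.2 132.5] width 160.1
L [491.2 107.9] ang 87.34 res 0.03 60
R [646.1  98.5] ang 87.14 res 0.03 60
T [516.6 137.9] ang 177.48 res 0.02 60
z 0.135 corners [492.7 138.9] [647.7 132.1] width 155.2
L [493.6 108.3] ang 87.34 res 0.03 60
R [643.6  99.2] ang 87.14 res 0.03 60
T [518.1 137.3] ang 177.48 res 0.02 60
z 0.14 corners [495.  138.3] [645.3 131.7] width 150.4
L [496.  108.7] ang 87.34 res 0.03 60
R [641.2  99.9] ang 87.14 res 0.03 60
T [519.7 136.8] ang 177.48 res 0.02 60
z 0.145 corners [497.3 137.7] [642.8 131.4] width 145.6
L [498.3 109. ] ang 87.34 res 0.03 60
R [638.8 100.5] ang 87.14 res 0.03 60
T [521.3 136.2] ang 177.48 res 0.02 60
z 0.15 corners [499.6 137.2] [640.3 131. ] width 140.8
```

Box: rim width 140.3 mm (should be 140), yaw −2.1°, centre (559.5, 41.3) mm. Lid: centre (565.6, 41.3) mm, yaw −2.7°. So I'll shift −6.1 mm in x, turn +0.6°, lower close to the rim and re-measure.

Request:
move_arm(steps=[[0, 0, -0.6, -0.03, -0.61, 1.0, 1], [0, 0, 0, 0, 0, 2.0, 1], [0, 0, 0, 0, 0, 2.0, 1], [0, 0, 0, 0, 0, 1.5, 1], [0, 0, 0, 0, 0, 0.6, 1], [0, 0, 0, 0, 0, 0, 1], [0, 0, 0, 0, 0, 0, 1], [0, 0, 0, 0, 0, 0, 1]])

```text
time: 6.03
eef_pos: [0.5583, 0.044, 0.0921]
ee_rot: [0.001, 0.721, 0.693, 0.0]
force: [1.2, 0.4, -3.5]
gripper_width: 0.172
finger_force: 39.6
```

```bash
python3 - <<'E'
from meas import *
s=get_state();print(s["eef_pos"],s["ee_rot"],s["force"])
c=calibration("wrist");im=get_image("wrist")[:,:,::-1].copy();np.save("w5.npy",c,allow_pickle=True);cv2.imwrite("pics/w5.png",im)
cv2.imwrite("pics/w5b.png",cv2.resize(im[40:300,60:450],(800,533),interpolation=cv2.INTER_CUBIC))
cv2.imwrite("pics/side5.png",get_image("side")[:,:,::-1])
# predicted pixels: box corners (z .062), lid top corners
b=np.array([[.4928,.1358,.062],[.633,.1307,.062]]);print([proj(c,p).round(1).tolist() for p in b])
E
```

```text
[0.5583048  0.04403304 0.09207873] [5.82307432e-04 7.21370735e-01 6.92548703e-01 4.65941417e-04] [ 1.1934189   0.36187149 -3.5422828 ]
[[104.0, 69.2], [400.0, 68.2]]
```

View pics/w5b.png

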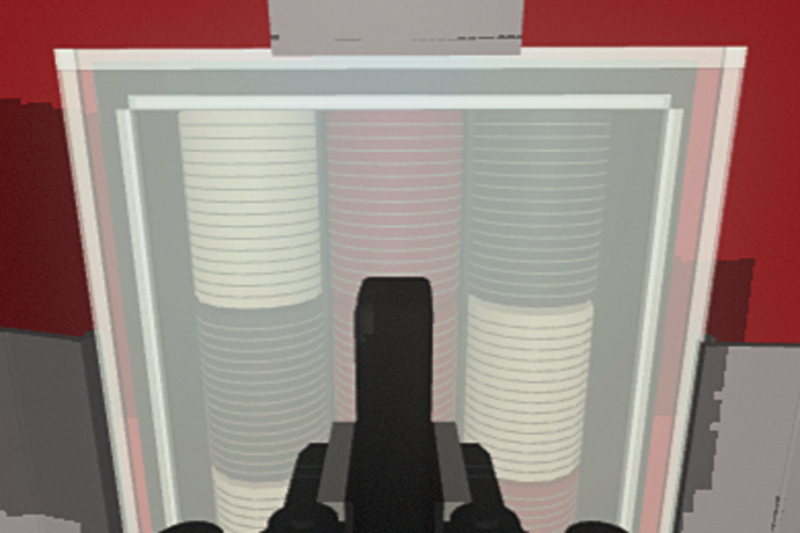

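```bash
python3 - <<'E'
from meas import *
im=cv2.imread("pics/w5.png");c=np.load("w5.npy",allow_pickle=True).item()
q=lambda x,y:(60+x/2.051,40+y/2.051)
f=lambda v:np.degrees(np.arctan2(v[1],v[0]))%180
def at(l,y): return l[0][0]+l[1][0]/l[1][1]*(y-l[0][1])
def show(o):
    for n in o: print(n,(o[n][0]*1e3).round(1),"ang",round(f(o[n][1]),2),"res",round(o[n][2],2),o[n][3])
    y=.1;print("x at y=.1",at(o["L"],y)*1e3,at(o["R"],y)*1e3,"mid",(at(o["L"],y)+at(o["R"],y))*500,"w",(at(o["R"],y)-at(o["L"],y))*1e3)
B={"L":("v",q(97,85),q(140,420),3),"R":("v",q(697,85),q(657,420),3)}
show(lines(im,c,B,.062,red))
Lp={"L":("v",q(56,60),q(93,330),4),"R":("v",q(745,60),q(709,330),4),"T":("h",q(65,49),q(255,48),4)}
for z in(.078,.081):
    o=lines(im,c,Lp,z,grn);print(z);show(o)
    a=inter(o["L"],o["T"]);b=inter(o["R"],o["T"]);print((a*1e3).round(1),(b*1e3).round(1),np.linalg.norm(a-b)*1e3)
E
```

```text
L [491.2  89.7] ang 87.86 res 0.05 60
R [631.6  84.1] ang 88.0 res 0.04 59
x at y=.1 491.57433967036764 632.1294877796932 mid 561.8519137250304 w 140.55514810932561
0.078
L [491.1 106.2] ang 87.87 res 0.04 60
R [634.8 100.4] ang 87.93 res 0.04 60
T [514.3 136. ] ang 177.84 res 0.01 60
x at y=.1 490.84952393402205 634.7560178190474 mid 562.8027708765347 w 143.9064938850254
[492.2 136.9] [635.9 131.4] 143.776996851334
0.081
L [492.5 106.4] ang 87.87 res 0.04 60
R [633.3 100.8] ang 87.93 res 0.04 60
T [515.3 135.7] ang 177.84 res 0.01 60
x at y=.1 492.26120747118887 633.2760663662074 mid 562.7686369186981 w 141.01485889501853
[493.6 136.5] [634.4 131.2] 140.88757982773654
```

Request:
move_arm(steps=[[0, 0, 0, 0, -0.11, 0, 1], [0, 0, 0, 0, 0, 0.3, 1], [0, 0, 0, 0, 0, 0.3, 1], [0, 0, 0, 0, 0, 0.15, 1], [0, 0, 0, 0, 0, 0.1, 1], [0, 0, 0, 0, 0, 0.1, 1], [0, 0, 0, 0, 0, 0, 1]])

```text
time: 6.72
eef_pos: [0.5573, 0.0441, 0.0822]
ee_rot: [0.0, 0.721, 0.692, 0.0]
force: [1.9, -0.5, -1.1]
gripper_width: 0.177
finger_force: 40.0
```

Request:
move_arm(steps=[[0, 0, 0, 0, 0, 0.1, 1], [0, 0, 0, 0, 0, 0.1, 1], [0, 0, 0, 0, 0, 0, 1]])

```text
time: 6.97
eef_pos: [0.5577, 0.044, 0.0807]
ee_rot: [0.001, 0.721, 0.692, 0.001]
force: [3.0, 0.2, 3.6]
gripper_width: 0.177
finger_force: 40.7
```

The ridge is entering, with a mild +x push from the rim. I'll ease off in x and go on down.

Request:
move_arm(steps=[[0, 0, 0, 0, 0.06, 0, 1], [0, 0, 0, 0, 0, 0.1, 1], [0, 0, 0, 0, 0, 0.1, 1], [0, 0, 0, 0, 0, 0, 1], [0, 0, 0, 0, 0, 0, 1]])

```text
time: 7.38
eef_pos: [0.5579, 0.0441, 0.0805]
ee_rot: [0.0, 0.721, 0.693, -0.0]
force: [-4.7, -1.2, 18.2]
gripper_width: 0.176
finger_force: 42.6
```

```bash
python3 - <<'E'
from h import *
s=get_state();print(s["eef_pos"],s["force"],s["ft_torque"],rot(s["ee_rot"]).as_matrix()[:,2])
E
```

```text
[0.5578599  0.04406177 0.08049669] [-4.66357453 -1.22438937 18.18879365] [0.04439651 1.18323138 0.04774214] [-1.31520210e-04 -4.05590713e-04 -9.99999909e-01]
```

```bash
python3 - <<'E'
from meas import *
c=calibration("wrist");im=get_image("wrist")[:,:,::-1].copy();np.save("w6.npy",c,allow_pickle=True);cv2.imwrite("pics/w6.png",im)
sd=get_image("side")[:,:,::-1];cv2.imwrite("pics/side6.png",sd)
o=np.zeros((590,800,3),np.uint8);o[:290,:435]=cv2.resize(im[40:300,60:450],(435,290));o[290:,:]=cv2.resize(sd[150:250,170:437] if 0 else sd[160:250,150:390],(800,300));cv2.imwrite("pics/m6.png",o)
E
```

```text
(no output)
```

View pics/m6.png

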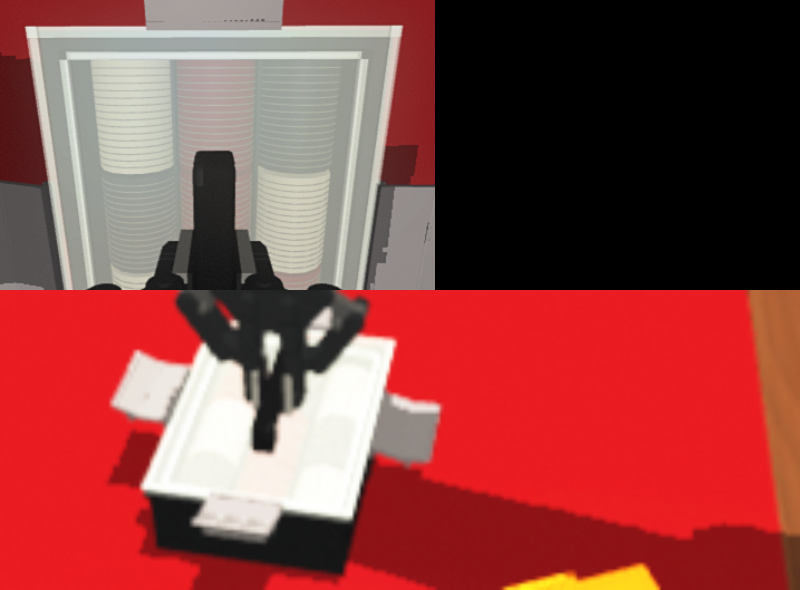

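The lid sits square on the box in both views, with an even border and no red showing between. I'll check its height from the plate's measured width.

```bash
python3 - <<'E'
from meas import *
im=cv2.imread("pics/w6.png");c=np.load("w6.npy",allow_pickle=True).item()
k=435/390;q=lambda x,y:(60+x/k,40+y/k);f=lambda v:np.degrees(np.arctan2(v[1],v[0]))%180
Lp={"L":("v",q(27,35),q(46,175),4),"R":("v",q(401,35),q(380,175),4),"T":("h",q(33,28),q(135,27),4)}
from scipy.optimize import brentq
def corners(z):
    o=lines(im,c,Lp,z,grn);return inter(o["L"],o["T"]),inter(o["R"],o["T"]),[round(f(o[n][1]),2) for n in o]
w=lambda z:np.linalg.norm(np.subtract(*corners(z)[:2]))-.142
z=brentq(w,.055,.085);a,b,an=corners(z);m=(a+b)/2;th=np.radians(an[2]-90);print("top z",z,(a*1e3).round(1),(b*1e3).round(1),an,"lid centre",((m-.093*np.array([np.cos(th),np.sin(th)]))*1e3).round(2))
E
```

```text
top z 0.06846332303580267 [491.1 136.7] [633.  131.5] [np.float64(87.93), np.float64(87.74), np.float64(177.87)] lid centre [558.6   41.16]
```

The lid is about 2 mm high and the moment suggests it is tilted in the pads. I'll let it go and look at how it settles.

Request:
move_arm(steps=[[0, 0, 0, 0, 0, -0.2, 1], [0, 0, 0, 0, 0, -0.1, 0.5], [0, 0, 0, 0, 0, 0, 0.2], [0, 0, 0, 0, 0, 0, 0.2], [0, 0, 0, 0, 0, -1.0, 0.0], [0, 0, 0, 0, 0, -3.0, 0.0], [0, 0, 0, 0, 0, -3.0, 0.0], [0, 0, 0, 0, 0, -2.0, 0.0], [0, 0, 0, 0, 0, 0, 0], [0, 0, 0, 0, 0, 0, 0]])

```text
time: 8.32
eef_pos: [0.5579, 0.0441, 0.1723]
ee_rot: [0.001, 0.721, 0.693, 0.001]
force: [0.8, -0.0, -0.7]
gripper_width: 0.498
finger_force: 0.0
```

```bash
python3 - <<'E'
from meas import *
print(get_state()["eef_pos"],get_state()["force"])
c=calibration("wrist");im=get_image("wrist")[:,:,::-1].copy();np.save("w7.npy",c,allow_pickle=True);cv2.imwrite("pics/w7.png",im)
cv2.imwrite("pics/side7.png",get_image("side")[:,:,::-1])
# predicted plate corners if home
yaw=np.radians(-2.1);Rz=np.array([[np.cos(yaw),-np.sin(yaw)],[np.sin(yaw),np.cos(yaw)]])
cc=np.array([.5596,.0413])
P=[proj(c,np.r_[cc+Rz@np.array(v),.066]) for v in((-.071,.093),(.071,.093),(.071,-.093),(-.071,-.093))]
print(np.round(P,1).tolist())
L,Rr,Rb,Lb=P
Lp={"L":("v",L+(Lb-L)*.05,L+(Lb-L)*.3,5),"Lb":("v",L+(Lb-L)*.72,L+(Lb-L)*.92,5),"R":("v",Rr+(Rb-Rr)*.05,Rr+(Rb-Rr)*.3,5),"Rbb":("v",Rr+(Rb-Rr)*.72,Rr+(Rb-Rr)*.92,5),"T":("h",L+(Rr-L)*.05,L+(Rr-L)*.25,5),"T2":("h",L+(Rr-L)*.75,L+(Rr-L)*.95,5)}
f=lambda v:np.degrees(np.arctan2(v[1],v[0]))%180
o=lines(im,c,Lp,.066,grn)
for n in o:
    q=(Rz.T@(o[n][0]-cc))*1e3;print(n,"box frame",q.round(2),round(f(o[n][1]),2),round(o[n][2],2),o[n][3])
E
```

```text
[0.55789234 0.04407846 0.17234037] [ 0.76177215 -0.02836323 -0.65824223]
[[150.4, 77.0], [354.0, 76.4], [334.4, 304.8], [171.2, 305.5]]
L box frame [-72.85  65.8 ] 87.87 0.02 60
Lb box frame [-72.9  -42.68] 88.56 0.07 27
R box frame [70.65 65.79] 87.86 0.02 60
Rbb box frame [ 70.58 -45.66] 88.02 0.02 36
T box frame [-49.71  93.19] 178.25 0.02 60
T2 box frame [49.67 93.17] 177.74 0.0 60
```

Request:
move_arm(steps=[[0, 0, 0, 0, 3.0, 0, 0], [0, 0, 0, 0, 3.0, 0, 0], [0, 0, 0, 0, 0, 0, 0], [0, 0, 0, 0, 0, 0, 0], [0, 0, 0, 0, 0, 0, 0]])

```text
time: 8.83
eef_pos: [0.6159, 0.0418, 0.1689]
ee_rot: [-0.001, 0.721, 0.692, -0.001]
force: [-0.4, -0.5, -0.7]
gripper_width: 0.503
finger_force: 0.0
```

```bash
python3 - <<'E'
from h import *
c=calibration("wrist");im=get_image("wrist")[:,:,::-1].copy();np.save("w8.npy",c,allow_pickle=True);cv2.imwrite("pics/w8.png",im)
E
```

Request:
move_arm(steps=[[0, 0, 0, 0, -3.0, 0, 0], [0, 0, 0, 0, -3.0, 0, 0], [0, 0, 0, 0, -3.0, 0, 0], [0, 0, 0, 0, -3.0, 0, 0], [0, 0, 0, 0, 0, 0, 0], [0, 0, 0, 0, 0, 0, 0], [0, 0, 0, 0, 0, 0, 0]])

```text
time: 9.47
eef_pos: [0.4973, 0.0466, 0.1712]
ee_rot: [0.0, 0.721, 0.692, 0.0]
force: [0.2, 0.1, 0.7]
gripper_width: 0.501
finger_force: 0.0
```

```bash
python3 - <<'E'
from meas import *
c=calibration("wrist");im=get_image("wrist")[:,:,::-1].copy();np.save("w9.npy",c,allow_pickle=True);cv2.imwrite("pics/w9.png",im)
yaw=np.radians(-2.1);Rz=np.array([[np.cos(yaw),-np.sin(yaw)],[np.sin(yaw),np.cos(yaw)]]);cc=np.array([.5596,.0413])
f=lambda v:np.degrees(np.arctan2(v[1],v[0]))%180
res={}
for w in(7,8,9):
    im=cv2.imread(f"pics/w{w}.png");c=np.load(f"w{w}.npy",allow_pickle=True).item()
    P=[proj(c,np.r_[cc+Rz@np.array(v),.067]) for v in((-.0715,.093),(.0715,.093),(.0715,-.093),(-.0715,-.093))];L,Rr,Rb,Lb=P
    Lp={"L":("v",L+(Lb-L)*.05,L+(Lb-L)*.3,6),"R":("v",Rr+(Rb-Rr)*.05,Rr+(Rb-Rr)*.3,6)}
    o1=lines(im,c,Lp,.066,grn);V=c["view"];cam=-V[:3,:3].T@V[:3,3];cam=np.r_[Rz.T@(cam[:2]-cc),cam[2]]
    for n in o1:
        q=Rz.T@(o1[n][0]-cc);res.setdefault(n,[]).append((cam[0],cam[2],q[0]));print(w,n,(q*1e3).round(2),round(f(o1[n][1]),2),round(o1[n][2],2),o1[n][3])
for n,v in res.items():
    # x + (z-.066)*(cx-x66)/(cz-.066)... line in x-z: x = x66 + t*(cx-x66), z=.066+t*(cz-.066)
    A=np.array([[1,-(cx-x)/(cz-.066)] for cx,cz,x in v]);b=np.array([x for *_,x in v])
    s,r,*_=np.linalg.lstsq(A,b,rcond=None);print(n,"x,h mm",(s*1e3).round(2),"res",((A@s-b)*1e3).round(2))
E
```

```text
7 L [-72.85  65.79] 87.88 0.02 60
7 R [70.65 65.77] 87.86 0.02 60
8 L [-73.24  65.84] 87.92 0.05 60
8 R [70.38 65.83] 87.63 0.02 60
9 L [-72.16  65.82] 87.93 0.02 60
9 R [71.52 65.74] 87.84 0.02 60
L x,h mm [-72.12   2.13] res [ 0.1  -0.05 -0.05]
R x,h mm [70.15  2.3 ] res [ 0.19 -0.1  -0.09]
```

Across three views the lid is level but reads about 2 mm high. I'll test that by touch: shut the fingers and press lightly on the bar from above, since home would put the TCP at about z = 0.098.

Request:
move_arm(steps=[[0, 0, 0, 0, 3.0, 0, 1], [0, 0, 0, 0, 3.0, 0, 1], [0, 0, 0, 0, 0, 0, 1], [0, 0, 0, 0, 0, 1.0, 1], [0, 0, 0, 0, 0, 2.0, 1], [0, 0, 0, 0, 0, 2.0, 1], [0, 0, 0, 0, 0, 1.2, 1], [0, 0, 0, 0, 0, 0.4, 1], [0, 0, 0, 0, 0, 0.1, 1], [0, 0, 0, 0, 0, 0.1, 1], [0, 0, 0, 0, 0, 0, 1]])

```text
time: 10.43
eef_pos: [0.5579, 0.0441, 0.1038]
ee_rot: [0.001, 0.721, 0.693, 0.001]
force: [-0.5, 0.9, 0.4]
gripper_width: 0.003
finger_force: 0.0
```

Request:
move_arm(steps=[[0, 0, 0, 0, 0, 0.1, 1], [0, 0, 0, 0, 0, 0.1, 1], [0, 0, 0, 0, 0, 0.1, 1], [0, 0, 0, 0, 0, 0, 1]])

```text
time: 10.77
eef_pos: [0.5572, 0.0441, 0.0999]
ee_rot: [0.0, 0.721, 0.692, 0.0]
force: [-0.4, 0.3, -0.4]
gripper_width: -0.002
finger_force: 0.0
```

Request:
move_arm(steps=[[0, 0, 0, 0, 0, 0.1, 1], [0, 0, 0, 0, 0, 0.1, 1], [0, 0, 0, 0, 0, 0, 1]])

```text
time: 11.02
eef_pos: [0.5574, 0.0441, 0.0981]
ee_rot: [0.0, 0.721, 0.693, 0.0]
force: [-0.8, 0.5, 2.8]
gripper_width: 0.0
finger_force: 1.2
```

Request:
move_arm(steps=[[0, 0, 0, 0, 0, 0.1, 1], [0, 0, 0, 0, 0, 0.05, 1], [0, 0, 0, 0, 0, 0, 1], [0, 0, 0, 0, 0, 0, 1]])

```text
time: 11.35
eef_pos: [0.5575, 0.0441, 0.098]
ee_rot: [-0.0, 0.721, 0.693, -0.0]
force: [-6.3, -1.3, 11.8]
gripper_width: 0.0
finger_force: 6.0
```

Contact is firm at TCP z = 0.0980, so the bar top is at 90 mm and the lid is fully home. The cameras simply read about 2 mm high. Next is the left flap, with tool x facing the box: I'll go out 134 mm and descend onto it.

Request:
move_arm(steps=[[0, 0, 0, 0, 0, -1.2, 1], [0, 0, 0, 0, 0, -1.6, 1], [0, 0, 0, 2.6, 0, 0, 1], [0, 0, 0, 2.6, 0, 0, 1], [0, 0, 0, 2.6, 0, 0, 1], [0, 0, 0, 2.6, 0, 0, 1], [0, 0, 0, 2.7, 0, 0, 1], [0, 0, 0, 0, 0, 1.0, 1], [0, 0, 0, 0, 0, 0.5, 1], [0, 0, 0, 0, 0, 0.5, 1], [0, 0, 0, 0, 0, 0.5, 1], [0, 0, 0, 0, 0, 0, 1]])

```text
time: 12.35
eef_pos: [0.5617, 0.1739, 0.0978]
ee_rot: [-0.001, 0.722, 0.692, -0.001]
force: [-0.6, 0.2, 0.4]
gripper_width: 0.002
finger_force: 0.0
```

```bash
python3 - <<'E'
from h import *
s=get_state();print(s["eef_pos"],s["force"],s["qpos"])
im=get_image("side")[:,:,::-1];cv2.imwrite("pics/side10.png",im)
E
```

```text
[0.56173649 0.1739088  0.09776524] [-0.62671858  0.16003837  0.37799589] [ 1.07601264e-01  2.71626716e-01  1.80592638e+00 -1.11216942e-04
  1.06669052e+00  1.50024098e-01]
```

Request:
move_arm(steps=[[0, 0, 0, 0, 0, 0.4, 1], [0, 0, 0, 0, 0, 0.4, 1], [0, 0, 0, 0, 0, 0.4, 1], [0, 0, 0, 0, 0, 0.4, 1], [0, 0, 0, 0, 0, 0.4, 1], [0, 0, 0, 0, 0, 0.4, 1], [0, 0, 0, 0, 0, 0.4, 1], [0, 0, 0, 0, 0, 0, 1]])

```text
time: 13.07
eef_pos: [0.5619, 0.1749, 0.0701]
ee_rot: [-0.001, 0.721, 0.693, -0.001]
force: [0.3, -0.8, 0.8]
gripper_width: 0.001
finger_force: 0.0
```

Request:
move_arm(steps=[[0, 0, 0, 0, 0, 0.4, 1], [0, 0, 0, 0, 0, 0.4, 1], [0, 0, 0, 0, 0, 0.4, 1], [0, 0, 0, 0, 0, 0.4, 1], [0, 0, 0, 0, 0, 0.4, 1], [0, 0, 0, 0, 0, 0, 1]])

```text
time: 13.57
eef_pos: [0.5619, 0.1749, 0.0501]
ee_rot: [-0.001, 0.721, 0.692, -0.001]
force: [-0.4, -0.0, -0.7]
gripper_width: 0.0
finger_force: 0.0
```

Request:
move_arm(steps=[[0, 0, 0, 0, 0, 0.4, 1], [0, 0, 0, 0, 0, 0.4, 1], [0, 0, 0, 0, 0, 0.4, 1], [0, 0, 0, 0, 0, 0.4, 1], [0, 0, 0, 0, 0, 0.4, 1], [0, 0, 0, 0, 0, 0.4, 1], [0, 0, 0, 0, 0, 0.2, 1], [0, 0, 0, -0.3, 0, 0, 1], [0, 0, 0, -0.3, 0, 0, 1], [0, 0, 0, 0, 0, 0, 1]])

```text
time: 14.4
eef_pos: [0.5623, 0.1685, 0.0253]
ee_rot: [-0.0, 0.722, 0.692, -0.0]
force: [-0.2, 0.6, -0.2]
gripper_width: -0.001
finger_force: 0.1
```

```bash
python3 - <<'E'
from h import *
s=get_state();print(s["eef_pos"],s["force"])
a=get_image("side")[:,:,::-1];cv2.imwrite("pics/side11.png",a);t=get_image("top")[:,:,::-1];cv2.imwrite("pics/top11.png",t)
w=get_image("wrist")[:,:,::-1]
o=np.zeros((590,800,3),np.uint8);o[:300,:400]=cv2.resize(a[150:255,160:300],(400,300));o[:300,400:]=cv2.resize(t[110:230,180:340],(400,300));o[300:,:387]=cv2.resize(w,(387,290));cv2.imwrite("pics/m11.png",o)
E
```

```text
[0.56233614 0.16854168 0.02531747] [-0.22010719  0.59510042 -0.22930505]
```

View pics/m11.png

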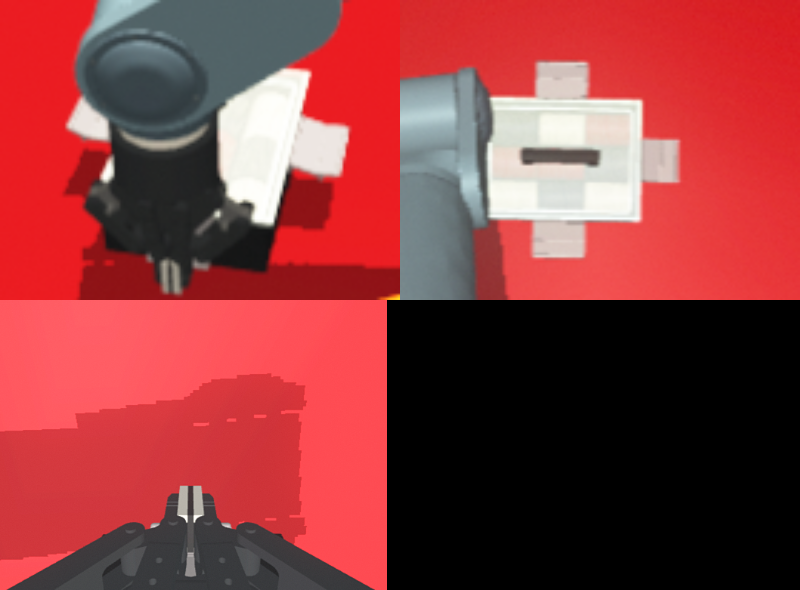

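The flap is folded down in front of the shut fingers: the side crop shows the fingers at the box's left face with the tab behind them, and the other three flaps are still out. I'll press inward gently.

Request:
move_arm(steps=[[0, 0, 0, -0.1, 0, 0, 1], [0, 0, 0, -0.1, 0, 0, 1], [0, 0, 0, -0.1, 0, 0, 1], [0, 0, 0, 0, 0, 0, 1]])

```text
time: 14.88
eef_pos: [0.5624, 0.1669, 0.0251]
ee_rot: [-0.0, 0.722, 0.692, 0.001]
force: [1.8, 5.7, -4.2]
gripper_width: 0.003
finger_force: 2.9
```

Request:
move_arm(steps=[[0, 0, 0, -0.1, 0, 0, 1], [0, 0, 0, -0.1, 0, 0, 1], [0, 0, 0, 0, 0, 0, 1]])

```text
time: 15.13
eef_pos: [0.5623, 0.1657, 0.0249]
ee_rot: [-0.001, 0.722, 0.692, 0.002]
force: [3.5, 9.8, -6.0]
gripper_width: -0.003
finger_force: 4.8
```

Request:
move_arm(steps=[[0, 0, 0, -0.05, 0, 0, 1], [0, 0, 0, 0, 0, 0, 1]])

```text
time: 15.3
eef_pos: [0.5622, 0.1655, 0.0248]
ee_rot: [-0.001, 0.722, 0.692, 0.002]
force: [3.7, 10.5, -6.9]
gripper_width: 0.001
finger_force: 5.2
```

Request:
move_arm(steps=[[0, 0, 0, -0.05, 0, 0, 1], [0, 0, 0, 0, 0, 0, 1]])

```text
time: 15.47
eef_pos: [0.5622, 0.1652, 0.0247]
ee_rot: [-0.001, 0.722, 0.692, 0.002]
force: [3.7, 10.9, -7.7]
gripper_width: 0.001
finger_force: 5.6
```

Request:
move_arm(steps=[[0, 0, 0, -0.03, 0, 0.1, 1], [0, 0, 0, 0, 0, 0.1, 1], [0, 0, 0, 0, 0, 0, 1]])

```text
time: 15.72
eef_pos: [0.5623, 0.1644, 0.0235]
ee_rot: [-0.001, 0.722, 0.692, 0.001]
force: [0.7, 7.9, -2.2]
gripper_width: 0.002
finger_force: 4.2
```

Request:
move_arm(steps=[[0, 0, 0, -0.05, 0, 0.05, 1], [0, 0, 0, 0, 0, 0, 1]])

```text
time: 15.88
eef_pos: [0.5624, 0.1638, 0.0232]
ee_rot: [-0.001, 0.722, 0.692, 0.001]
force: [0.7, 7.9, -0.1]
gripper_width: -0.002
finger_force: 4.1
```

Request:
move_arm(steps=[[0, 0, 0, -0.05, 0, 0.02, 1], [0, 0, 0, -0.05, 0, 0.02, 1], [0, 0, 0, 0, 0, 0, 1]])

```text
time: 16.13
eef_pos: [0.5623, 0.1629, 0.0228]
ee_rot: [-0.001, 0.722, 0.692, 0.002]
force: [0.2, 8.0, -0.6]
gripper_width: -0.001
finger_force: 4.2
```

Request:
move_arm(steps=[[0, 0, 0, -0.05, 0, 0.02, 1], [0, 0, 0, 0, 0, 0, 1]])

```text
time: 16.3
eef_pos: [0.5621, 0.1613, 0.0224]
ee_rot: [0.0, 0.721, 0.693, 0.0]
force: [1.1, 3.1, -2.5]
gripper_width: -0.004
finger_force: 1.5
```

Click: the force dropped from 8.0 to 3.1 N and the edge jumped in to its home place. I'll back off, go over, and do the right flap.

Request:
move_arm(steps=[[0, 0, 0, 1.0, 0, 0, 1], [0, 0, 0, 1.5, 0, 0, 1], [0, 0, 0, 0, 0, -2.5, 1], [0, 0, 0, 0, 0, -4.0, 1], [0, 0, 0, 0, 0, -3.5, 1], [0, 0, 0, -3.5, 0, -0.4, 1], [0, 0, 0, -4.0, 0, 0, 1], [0, 0, 0, -4.0, 0, 0, 1], [0, 0, 0, -4.0, 0, 0, 1], [0, 0, 0, -4.0, 0, 0, 1], [0, 0, 0, -4.0, 0, 0, 1], [0, 0, 0, -4.0, 0, 0, 1]])

```text
time: 17.3
eef_pos: [0.5514, -0.0908, 0.1265]
ee_rot: [0.0, 0.721, 0.693, -0.0]
force: [1.0, 0.4, 1.2]
gripper_width: -0.004
finger_force: 0.0
```

Request:
move_arm(steps=[[0, 0, 0, 0, 0, 0, 1], [0, 0, 0, 0, 0, 0, 1]])

```text
time: 17.47
eef_pos: [0.5518, -0.0909, 0.1264]
ee_rot: [0.0, 0.723, 0.691, -0.0]
force: [0.1, 0.6, 1.1]
gripper_width: 0.0
finger_force: 0.0
```

Request:
move_arm(steps=[[0, 0, 0, -0.2, 0, 1.5, 1], [0, 0, 0, 0, 0, 1.5, 1], [0, 0, 0, 0, 0, 0.6, 1], [0, 0, 0, 0, 0, 0.5, 1], [0, 0, 0, 0, 0, 0.5, 1], [0, 0, 0, 0, 0, 0.5, 1], [0, 0, 0, 0, 0, 0.5, 1], [0, 0, 0, 0, 0, 0.5, 1], [0, 0, 0, 0, 0, 0.5, 1], [0, 0, 0, 0, 0, 0, 1]])

```text
time: 18.3
eef_pos: [0.5511, -0.0909, 0.0591]
ee_rot: [-0.001, 0.721, 0.692, -0.0]
force: [-0.7, 0.7, 0.0]
gripper_width: 0.0
finger_force: 0.0
```

Request:
move_arm(steps=[[0, 0, 0, 0, 0, 0.5, 1], [0, 0, 0, 0, 0, 0.5, 1], [0, 0, 0, 0, 0, 0.5, 1], [0, 0, 0, 0, 0, 0.5, 1], [0, 0, 0, 0, 0, 0.5, 1], [0, 0, 0, 0, 0, 0.5, 1], [0, 0, 0, 0, 0, 0.5, 1], [0, 0, 0, 0.3, 0, 0, 1], [0, 0, 0, 0.3, 0, 0, 1], [0, 0, 0, 0, 0, 0, 1]])

```text
time: 19.13
eef_pos: [0.5519, -0.0845, 0.0251]
ee_rot: [-0.0, 0.721, 0.693, 0.0]
force: [0.6, -0.1, 0.5]
gripper_width: -0.003
finger_force: 0.0
```

Request:
move_arm(steps=[[0, 0, 0, 0.1, 0, 0.02, 1], [0, 0, 0, 0.1, 0, 0.02, 1], [0, 0, 0, 0, 0, 0, 1]])

```text
time: 19.38
eef_pos: [0.5522, -0.0832, 0.025]
ee_rot: [0.0, 0.721, 0.693, 0.0]
force: [0.3, -1.6, -1.4]
gripper_width: 0.005
finger_force: 0.8
```

Request:
move_arm(steps=[[0, 0, 0, 0.1, 0, 0.05, 1], [0, 0, 0, 0.05, 0, 0.05, 1], [0, 0, 0, 0, 0, 0, 1]])

```text
time: 19.63
eef_pos: [0.5524, -0.0819, 0.0241]
ee_rot: [0.0, 0.721, 0.693, -0.0]
force: [-1.2, -2.8, 1.5]
gripper_width: -0.001
finger_force: 1.6
```

Request:
move_arm(steps=[[0, 0, 0, 0.1, 0, 0.03, 1], [0, 0, 0, 0.05, 0, 0.03, 1], [0, 0, 0, 0, 0, 0, 1]])

```text
time: 19.88
eef_pos: [0.5524, -0.0806, 0.0235]
ee_rot: [0.001, 0.721, 0.693, -0.0]
force: [-1.0, -5.2, 1.2]
gripper_width: -0.0
finger_force: 2.6
```

Request:
move_arm(steps=[[0, 0, 0, 0.05, 0, 0.02, 1], [0, 0, 0, 0.05, 0, 0.02, 1], [0, 0, 0, 0, 0, 0, 1]])

```text
time: 20.13
eef_pos: [0.5525, -0.0799, 0.0232]
ee_rot: [0.001, 0.721, 0.693, -0.0]
force: [-1.6, -7.2, 2.5]
gripper_width: 0.004
finger_force: 3.3
```

Request:
move_arm(steps=[[0, 0, 0, 0.05, 0, 0.0, 1], [0, 0, 0, 0.03, 0, 0.0, 1], [0, 0, 0, 0, 0, 0, 1]])

```text
time: 20.38
eef_pos: [0.5525, -0.0794, 0.023]
ee_rot: [0.001, 0.721, 0.693, -0.001]
force: [-0.6, -8.1, 1.1]
gripper_width: 0.001
finger_force: 3.8
```

Request:
move_arm(steps=[[0, 0, 0, 0.05, 0, 0.0, 1], [0, 0, 0, 0, 0, 0, 1]])

```text
time: 20.55
eef_pos: [0.5525, -0.0791, 0.0229]
ee_rot: [0.001, 0.721, 0.693, -0.001]
force: [-0.8, -8.7, -0.9]
gripper_width: 0.005
finger_force: 4.2
```

Request:
move_arm(steps=[[0, 0, 0, 0.05, 0, 0.0, 1], [0, 0, 0, 0, 0, 0, 1]])

```text
time: 20.72
eef_pos: [0.5525, -0.0788, 0.0229]
ee_rot: [0.001, 0.721, 0.693, -0.001]
force: [-1.1, -8.5, -1.6]
gripper_width: 0.0
finger_force: 4.7
```

Request:
move_arm(steps=[[0, 0, 0, 0.05, 0, 0.02, 1], [0, 0, 0, 0, 0, 0, 1]])

```text
time: 20.88
eef_pos: [0.5525, -0.0783, 0.0227]
ee_rot: [0.001, 0.721, 0.693, -0.001]
force: [-0.5, -9.2, -1.0]
gripper_width: -0.003
finger_force: 4.6
```

Request:
move_arm(steps=[[0, 0, 0, 0.04, 0, 0.02, 1], [0, 0, 0, 0, 0, 0, 1]])

```text
time: 21.05
eef_pos: [0.5525, -0.0777, 0.0225]
ee_rot: [0.001, 0.721, 0.693, -0.001]
force: [-0.3, -8.5, -1.5]
gripper_width: -0.004
finger_force: 4.2
```

Request:
move_arm(steps=[[0, 0, 0, 0.04, 0, 0.02, 1], [0, 0, 0, 0, 0, 0, 1]])

```text
time: 21.22
eef_pos: [0.5525, -0.0768, 0.0222]
ee_rot: [0.001, 0.721, 0.692, -0.0]
force: [0.2, -5.9, -0.9]
gripper_width: 0.0
finger_force: 2.9
```

Request:
move_arm(steps=[[0, 0, 0, 0.04, 0, 0.02, 1], [0, 0, 0, 0, 0, 0, 1]])

```text
time: 21.38
eef_pos: [0.5526, -0.0764, 0.0221]
ee_rot: [0.001, 0.721, 0.693, -0.0]
force: [-0.9, -6.3, -0.8]
gripper_width: -0.001
finger_force: 3.2
```

Request:
move_arm(steps=[[0, 0, 0, 0.04, 0, 0.02, 1], [0, 0, 0, 0, 0, 0, 1]])

```text
time: 21.55
eef_pos: [0.5525, -0.0761, 0.0219]
ee_rot: [0.001, 0.721, 0.693, -0.0]
force: [-0.5, -6.7, -0.2]
gripper_width: -0.001
finger_force: 3.4
```

Request:
move_arm(steps=[[0, 0, 0, -0.15, 0, 0, 1], [0, 0, 0, 0, 0, 0, 1]])

```text
time: 21.72
eef_pos: [0.5526, -0.0771, 0.0221]
ee_rot: [0.0, 0.722, 0.692, 0.0]
force: [-0.4, -4.8, 1.3]
gripper_width: 0.001
finger_force: 2.1
```

Request:
move_arm(steps=[[0, 0, 0, -0.1, 0, 0, 1], [0, 0, 0, 0, 0, 0, 1]])

```text
time: 21.88
eef_pos: [0.5525, -0.0777, 0.022]
ee_rot: [0.0, 0.722, 0.692, 0.0]
force: [-0.4, -2.4, 0.4]
gripper_width: -0.001
finger_force: 1.4
```

Request:
move_arm(steps=[[0, 0, 0, -0.1, 0, 0, 1], [0, 0, 0, 0, 0, 0, 1]])

```text
time: 22.05
eef_pos: [0.5522, -0.0784, 0.0217]
ee_rot: [-0.0, 0.721, 0.692, 0.0]
force: [0.3, -1.7, 0.6]
gripper_width: 0.006
finger_force: 0.7
```

The right flap is home too: releasing, the edge goes force-free at −0.0788, mirroring the left at 0.1625 (half-distance 120.7 mm, as it should be). Next I'll retreat, turn a quarter and go to the far flap.

Request:
move_arm(steps=[[0, 0, 0, -1.0, 0, 0, 1], [0, 0, 0, -1.0, 0, 0, 1], [0, 0, 0, 0, 0, -3.0, 1], [0, 0, 0, 0, 0, -4.0, 1], [0, 0, 0, 0, 0, -3.8, 1], [0, 0, 6.9, 0, 0, 0, 1], [0, 0, 6.9, 0, 0, 0, 1], [0, 0, 6.9, 0, 0, 0, 1], [0, 0, 6.9, 0, 0, 0, 1], [0, 0, 6.9, 0, 0, 0, 1], [0, 0, 6.9, 0, 0, 0, 1], [0, 0, 6.9, 0, 0, 0, 1]])

```text
time: 23.05
eef_pos: [0.5509, -0.0992, 0.1294]
ee_rot: [-0.001, 0.943, 0.334, -0.0]
force: [-0.3, 1.0, -0.8]
gripper_width: -0.003
finger_force: 0.0
```

Request:
move_arm(steps=[[0, 0, 6.9, 0, 0, 0, 1], [0, 0, 6.9, 0, 0, 0, 1], [0, 0, 6.9, 0, 0, 0, 1], [0, 0, 6.9, 0, 0, 0, 1], [0, 0, 6.9, 0, 0, 0, 1], [0, 0, 7.0, 0, 0, 0, 1], [0, 0, 0, 0, 0, 0, 1]])

```text
time: 23.63
eef_pos: [0.551, -0.0992, 0.1294]
ee_rot: [-0.0, 1.0, -0.02, -0.0]
force: [0.3, -0.1, -0.6]
gripper_width: 0.001
finger_force: 0.0
```

```bash
python3 - <<'E'
from h import *
c=np.array([.5577,.0418]);y=np.radians(-2.1);u=np.array([np.cos(y),np.sin(y)])
print(get_state()["eef_pos"]);togo(np.r_[c+.113*u,.13],down(-92.1));togo(np.r_[c-.113*u,.13],down(-92.1))
E
```

```text
[ 0.55098669 -0.09917049  0.12935576]
turn deg [-0.04  0.05 -0.19] shift cm in present tool axes [ 11.41 -14.15  -0.07] in goal axes [ 11.45 -14.11  -0.06]
turn deg [-0.04  0.05 -0.19] shift cm in present tool axes [-11.19 -14.07  -0.05] in goal axes [-11.15 -14.11  -0.06]
```

Request:
move_arm(steps=[[0, 0, 0, 1.9, -2.35, 0, 1], [0, 0, 0, 1.9, -2.35, 0, 1], [0, 0, 0, 1.9, -2.35, 0, 1], [0, 0, 0, 1.9, -2.35, 0, 1], [0, 0, 0, 1.9, -2.35, 0, 1], [0, 0, 0, 1.9, -2.35, 0, 1], [0, 0, 0, 0, 0, 0.5, 1], [0, 0, 0, 0, 0, 1.5, 1], [0, 0, 0, 0, 0, 1.5, 1], [0, 0, 0, 0, 0, 0.8, 1], [0, 0, 0, 0, 0, 0, 1]])

```text
time: 24.55
eef_pos: [0.6675, 0.0372, 0.0825]
ee_rot: [-0.0, 1.0, -0.019, -0.004]
force: [0.3, 0.8, -0.7]
gripper_width: -0.0
finger_force: 0.0
```

Request:
move_arm(steps=[[0, 0, 0, 0, 0, 0.5, 1], [0, 0, 0, 0, 0, 0.5, 1], [0, 0, 0, 0, 0, 0.5, 1], [0, 0, 0, 0, 0, 0.5, 1], [0, 0, 0, 0, 0, 0.5, 1], [0, 0, 0, 0, 0, 0, 1]])

```text
time: 25.05
eef_pos: [0.6699, 0.038, 0.0605]
ee_rot: [-0.0, 1.0, -0.019, -0.001]
force: [-0.7, -0.3, -0.8]
gripper_width: -0.004
finger_force: 0.0
```

Request:
move_arm(steps=[[0, 0, 0, 0, 0, 0.5, 1], [0, 0, 0, 0, 0, 0.5, 1], [0, 0, 0, 0, 0, 0.5, 1], [0, 0, 0, 0, 0, 0.5, 1], [0, 0, 0, 0, 0, 0.5, 1], [0, 0, 0, 0, 0, 0.5, 1], [0, 0, 0, 0, 0, 0.4, 1], [0, 0, 0, -0.3, 0, 0, 1], [0, 0, 0, 0, 0, 0, 1]])

```text
time: 25.8
eef_pos: [0.6669, 0.0382, 0.0272]
ee_rot: [-0.0, 1.0, -0.019, -0.001]
force: [-0.3, 0.7, -0.7]
gripper_width: 0.001
finger_force: 0.0
```

Request:
move_arm(steps=[[0, 0, 0, -0.2, 0, 0.1, 1], [0, 0, 0, -0.15, 0, 0.1, 1], [0, 0, 0, 0, 0, 0, 1]])

```text
time: 26.05
eef_pos: [0.6638, 0.0382, 0.0258]
ee_rot: [0.0, 1.0, -0.019, -0.0]
force: [0.1, 0.2, 0.8]
gripper_width: 0.002
finger_force: 0.1
```

Request:
move_arm(steps=[[0, 0, 0, -0.1, 0, 0.05, 1], [0, 0, 0, -0.1, 0, 0.02, 1], [0, 0, 0, 0, 0, 0, 1]])

```text
time: 26.3
eef_pos: [0.6626, 0.0383, 0.0253]
ee_rot: [0.0, 1.0, -0.019, 0.001]
force: [3.3, -0.2, -2.5]
gripper_width: 0.004
finger_force: 1.6
```

Request:
move_arm(steps=[[0, 0, 0, -0.1, 0, 0.03, 1], [0, 0, 0, -0.05, 0, 0.02, 1], [0, 0, 0, 0, 0, 0, 1]])

```text
time: 26.55
eef_pos: [0.6617, 0.0382, 0.0249]
ee_rot: [0.0, 1.0, -0.019, 0.002]
force: [5.7, 0.2, -4.4]
gripper_width: -0.0
finger_force: 3.1
```

Request:
move_arm(steps=[[0, 0, 0, -0.05, 0, 0.08, 1], [0, 0, 0, -0.05, 0, 0.08, 1], [0, 0, 0, 0, 0, 0, 1]])

```text
time: 26.8
eef_pos: [0.6608, 0.0383, 0.024]
ee_rot: [0.0, 1.0, -0.019, 0.001]
force: [5.6, 1.0, 0.9]
gripper_width: -0.0
finger_force: 2.5
```

Request:
move_arm(steps=[[0, 0, 0, -0.05, 0, 0.04, 1], [0, 0, 0, -0.03, 0, 0.02, 1], [0, 0, 0, 0, 0, 0, 1]])

```text
time: 27.05
eef_pos: [0.6603, 0.0383, 0.0237]
ee_rot: [0.0, 1.0, -0.019, 0.002]
force: [4.8, 0.3, 1.5]
gripper_width: -0.0
finger_force: 2.8
```

Request:
move_arm(steps=[[0, 0, 0, -0.05, 0, 0.02, 1], [0, 0, 0, 0, 0, 0, 1]])

```text
time: 27.22
eef_pos: [0.66, 0.0383, 0.0235]
ee_rot: [0.0, 1.0, -0.019, 0.002]
force: [5.8, 0.7, 0.5]
gripper_width: -0.0
finger_force: 3.0
```

Request:
move_arm(steps=[[0, 0, 0, -0.05, 0, 0.02, 1], [0, 0, 0, -0.05, 0, 0.02, 1], [0, 0, 0, 0, 0, 0, 1]])

```text
time: 27.47
eef_pos: [0.6594, 0.0383, 0.0233]
ee_rot: [0.0, 1.0, -0.019, 0.003]
force: [7.5, 0.5, 0.1]
gripper_width: -0.002
finger_force: 3.8
```

Request:
move_arm(steps=[[0, 0, 0, -0.05, 0, 0.02, 1], [0, 0, 0, 0, 0, 0, 1]])

```text
time: 27.63
eef_pos: [0.6592, 0.0383, 0.0232]
ee_rot: [0.0, 1.0, -0.019, 0.003]
force: [8.6, 0.7, -0.1]
gripper_width: -0.002
finger_force: 4.1
```

Request:
move_arm(steps=[[0, 0, 0, -0.05, 0, 0.02, 1], [0, 0, 0, 0, 0, 0, 1]])

```text
time: 27.8
eef_pos: [0.6588, 0.0383, 0.023]
ee_rot: [0.0, 1.0, -0.019, 0.003]
force: [8.6, 1.1, 0.0]
gripper_width: -0.003
finger_force: 4.2
```

Request:
move_arm(steps=[[0, 0, 0, -0.05, 0, 0.02, 1], [0, 0, 0, 0, 0, 0, 1]])

```text
time: 27.97
eef_pos: [0.6585, 0.0383, 0.0229]
ee_rot: [0.0, 1.0, -0.019, 0.004]
force: [8.3, 0.2, 0.1]
gripper_width: 0.001
finger_force: 4.5
```

Request:
move_arm(steps=[[0, 0, 0, -0.05, 0, 0.02, 1], [0, 0, 0, 0, 0, 0, 1]])

```text
time: 28.13
eef_pos: [0.658, 0.0384, 0.0227]
ee_rot: [0.0, 1.0, -0.019, 0.004]
force: [8.6, 0.5, 0.0]
gripper_width: -0.0
finger_force: 4.5
```

Request:
move_arm(steps=[[0, 0, 0, -0.05, 0, 0.02, 1], [0, 0, 0, 0, 0, 0, 1]])

```text
time: 28.3
eef_pos: [0.6567, 0.0384, 0.0222]
ee_rot: [0.0, 1.0, -0.019, 0.002]
force: [0.4, 0.2, 1.2]
gripper_width: 0.0
finger_force: 0.0
```

Request:
move_arm(steps=[[0, 0, 0, -0.05, 0, 0.02, 1], [0, 0, 0, 0, 0, 0, 1]])

```text
time: 28.47
eef_pos: [0.6546, 0.0385, 0.0211]
ee_rot: [0.0, 1.0, -0.019, 0.0]
force: [3.8, -0.3, 1.9]
gripper_width: -0.001
finger_force: 1.8
```

Request:
move_arm(steps=[[0, 0, 0, -0.05, 0, 0.02, 1], [0, 0, 0, 0, 0, 0, 1]])

```text
time: 28.63
eef_pos: [0.6543, 0.0385, 0.021]
ee_rot: [0.0, 1.0, -0.019, 0.001]
force: [4.7, 1.2, 3.0]
gripper_width: 0.0
finger_force: 2.1
```

Clear click on the far flap: 8.6 → 0.4 N. Now over to the near flap.

Request:
move_arm(steps=[[0, 0, 0, 1.0, 0, 0, 1], [0, 0, 0, 1.5, 0, 0, 1], [0, 0, 0, 0, 0, -3.0, 1], [0, 0, 0, 0, 0, -4.0, 1], [0, 0, 0, 0, 0, -3.8, 1], [0, 0, 0, -3.9, 0, 0, 1], [0, 0, 0, -3.9, 0, 0, 1], [0, 0, 0, -4.0, 0, 0, 1], [0, 0, 0, -4.0, 0, 0, 1], [0, 0, 0, -4.0, 0, 0, 1], [0, 0, 0, -4.0, 0, 0, 1], [0, 0, 0, 0, 0, 0, 1]])

```text
time: 29.63
eef_pos: [0.4296, 0.0485, 0.123]
ee_rot: [-0.001, 1.0, -0.018, -0.008]
force: [-1.1, 0.0, -0.5]
gripper_width: -0.003
finger_force: 0.0
```

```bash
python3 - <<'E'
from h import *
c=np.array([.5575,.0418]);y=np.radians(-2.1);u=np.array([np.cos(y),np.sin(y)])
print(get_state()["eef_pos"],get_state()["qpos"]);togo(np.r_[c-.113*u,.086],down(-92.1))
E
```

```text
[0.429618   0.04845593 0.12300741] [-1.51016717e-01 -1.26849325e-01  2.17631793e+00 -2.83268753e-04
  1.10768957e+00  1.45643891e+00]
turn deg [-0.09  0.89  0.01] shift cm in present tool axes [1.56 0.2  3.68] in goal axes [1.5 0.2 3.7]
```

Request:
move_arm(steps=[[0, 0, 0, 0, 0, 0, 1], [0, 0, 0, 0, 0, 0, 1]])

```text
time: 29.8
eef_pos: [0.4404, 0.0466, 0.1282]
ee_rot: [-0.0, 1.0, -0.019, -0.001]
force: [0.4, 0.1, 0.2]
gripper_width: 0.001
finger_force: 0.0
```

```bash
python3 - <<'E'
from h import *
c=np.array([.5575,.0418]);y=np.radians(-2.1);u=np.array([np.cos(y),np.sin(y)])
togo(np.r_[c-.113*u,.086],down(-92.1))
E
```

```text
turn deg [-0.    0.07 -0.04] shift cm in present tool axes [0.42 0.05 4.22] in goal axes [0.42 0.05 4.22]
```

Request:
move_arm(steps=[[0, 0, 0, 0.4, 0, 1.0, 1], [0, 0, 0, 0, 0, 1.5, 1], [0, 0, 0, 0, 0, 1.5, 1], [0, 0, 0, 0, 0, 0.6, 1], [0, 0, 0, 0, 0, 0.5, 1], [0, 0, 0, 0, 0, 0.5, 1], [0, 0, 0, 0, 0, 0.5, 1], [0, 0, 0, 0, 0, 0.5, 1], [0, 0, 0, 0, 0, 0, 1]])

```text
time: 30.55
eef_pos: [0.4447, 0.0465, 0.0618]
ee_rot: [-0.0, 1.0, -0.019, -0.001]
force: [0.5, 0.9, -0.2]
gripper_width: 0.001
finger_force: 0.0
```

Request:
move_arm(steps=[[0, 0, 0, 0, 0, 0.5, 1], [0, 0, 0, 0, 0, 0.5, 1], [0, 0, 0, 0, 0, 0.5, 1], [0, 0, 0, 0, 0, 0.5, 1], [0, 0, 0, 0, 0, 0.5, 1], [0, 0, 0, 0, 0, 0.5, 1], [0, 0, 0, 0, 0, 0.5, 1], [0, 0, 0, 0.3, 0, 0.1, 1], [0, 0, 0, 0, 0, 0, 1]])

```text
time: 31.3
eef_pos: [0.4476, 0.0464, 0.0257]
ee_rot: [-0.0, 1.0, -0.019, -0.001]
force: [-0.5, -0.0, -0.3]
gripper_width: -0.001
finger_force: 0.4
```

Request:
move_arm(steps=[[0, 0, 0, 0.2, 0, 0.05, 1], [0, 0, 0, 0.2, 0, 0.05, 1], [0, 0, 0, 0, 0, 0, 1]])

```text
time: 31.55
eef_pos: [0.4526, 0.0461, 0.0256]
ee_rot: [0.0, 1.0, -0.019, 0.0]
force: [-0.3, -0.9, -0.1]
gripper_width: -0.001
finger_force: 0.1
```

Request:
move_arm(steps=[[0, 0, 0, 0.1, 0, 0.05, 1], [0, 0, 0, 0.1, 0, 0.03, 1], [0, 0, 0, 0, 0, 0, 1]])

```text
time: 31.8
eef_pos: [0.4543, 0.0461, 0.0247]
ee_rot: [0.0, 1.0, -0.019, 0.0]
force: [-0.4, -0.0, -0.2]
gripper_width: -0.002
finger_force: 0.0
```

Request:
move_arm(steps=[[0, 0, 0, 0.1, 0, 0.05, 1], [0, 0, 0, 0.1, 0, 0.05, 1], [0, 0, 0, 0, 0, 0, 1]])

```text
time: 32.05
eef_pos: [0.4558, 0.046, 0.0235]
ee_rot: [-0.0, 1.0, -0.019, -0.0]
force: [-0.7, 0.2, 1.4]
gripper_width: -0.001
finger_force: 0.8
```

Request:
move_arm(steps=[[0, 0, 0, 0.08, 0, 0.03, 1], [0, 0, 0, 0.08, 0, 0.02, 1], [0, 0, 0, 0, 0, 0, 1]])

```text
time: 32.3
eef_pos: [0.457, 0.046, 0.0228]
ee_rot: [-0.0, 1.0, -0.019, -0.001]
force: [-4.2, -0.1, 2.0]
gripper_width: 0.002
finger_force: 1.8
```

Request:
move_arm(steps=[[0, 0, 0, 0.06, 0, 0.03, 1], [0, 0, 0, 0.06, 0, 0.02, 1], [0, 0, 0, 0, 0, 0, 1]])

```text
time: 32.55
eef_pos: [0.4581, 0.046, 0.0223]
ee_rot: [-0.0, 1.0, -0.019, -0.001]
force: [-5.9, 0.7, 3.4]
gripper_width: 0.003
finger_force: 2.6
```

Request:
move_arm(steps=[[0, 0, 0, 0.05, 0, 0.03, 1], [0, 0, 0, 0.05, 0, 0.02, 1], [0, 0, 0, 0, 0, 0, 1]])

```text
time: 32.8
eef_pos: [0.459, 0.046, 0.0219]
ee_rot: [-0.0, 1.0, -0.019, -0.001]
force: [-5.7, 0.7, 5.0]
gripper_width: -0.0
finger_force: 3.0
```

Request:
move_arm(steps=[[0, 0, 0, 0.05, 0, 0, 1], [0, 0, 0, 0.03, 0, 0, 1], [0, 0, 0, 0, 0, 0, 1]])

```text
time: 33.05
eef_pos: [0.4593, 0.0459, 0.0217]
ee_rot: [-0.0, 1.0, -0.019, -0.002]
force: [-5.7, -0.4, 4.9]
gripper_width: 0.001
finger_force: 3.4
```

Request:
move_arm(steps=[[0, 0, 0, 0.05, 0, 0, 1], [0, 0, 0, 0, 0, 0, 1]])

```text
time: 33.22
eef_pos: [0.4597, 0.0459, 0.0216]
ee_rot: [-0.0, 1.0, -0.019, -0.002]
force: [-6.0, -0.9, 4.3]
gripper_width: 0.004
finger_force: 3.4
```

Request:
move_arm(steps=[[0, 0, 0, 0.05, 0, 0, 1], [0, 0, 0, 0, 0, 0, 1]])

```text
time: 33.38
eef_pos: [0.46, 0.046, 0.0215]
ee_rot: [-0.0, 1.0, -0.019, -0.002]
force: [-7.1, 0.2, 4.5]
gripper_width: -0.0
finger_force: 3.6
```

Request:
move_arm(steps=[[0, 0, 0, 0.05, 0, 0.01, 1], [0, 0, 0, 0, 0, 0, 1]])

```text
time: 33.55
eef_pos: [0.4605, 0.0459, 0.0213]
ee_rot: [-0.0, 1.0, -0.019, -0.002]
force: [-6.9, -1.5, 3.8]
gripper_width: -0.004
finger_force: 3.5
```

Request:
move_arm(steps=[[0, 0, 0, 0.05, 0, 0, 1], [0, 0, 0, 0, 0, 0, 1]])

```text
time: 33.72
eef_pos: [0.4607, 0.0459, 0.0212]
ee_rot: [-0.0, 1.0, -0.019, -0.002]
force: [-7.4, -0.8, 2.9]
gripper_width: 0.0
finger_force: 3.8
```

Request:
move_arm(steps=[[0, 0, 0, 0.05, 0, 0.01, 1], [0, 0, 0, 0, 0, 0, 1]])

```text
time: 33.88
eef_pos: [0.4616, 0.0459, 0.0211]
ee_rot: [-0.0, 1.0, -0.019, -0.002]
force: [-4.7, -0.8, -0.3]
gripper_width: 0.002
finger_force: 2.4
```

Request:
move_arm(steps=[[0, 0, 0, 0.05, 0, 0.01, 1], [0, 0, 0, 0, 0, 0, 1]])

```text
time: 34.05
eef_pos: [0.4621, 0.0459, 0.0209]
ee_rot: [-0.0, 1.0, -0.019, -0.002]
force: [-6.1, -0.6, 0.4]
gripper_width: -0.002
finger_force: 2.8
```

Request:
move_arm(steps=[[0, 0, 0, 0.05, 0, 0.01, 1], [0, 0, 0, 0, 0, 0, 1]])

```text
time: 34.22
eef_pos: [0.4624, 0.0459, 0.0208]
ee_rot: [-0.0, 1.0, -0.019, -0.002]
force: [-6.3, -1.7, 1.7]
gripper_width: 0.001
finger_force: 3.1
```

Request:
move_arm(steps=[[0, 0, 0, -0.15, 0, 0, 1], [0, 0, 0, 0, 0, 0, 1]])

```text
time: 34.38
eef_pos: [0.4615, 0.0459, 0.0212]
ee_rot: [-0.0, 1.0, -0.019, -0.001]
force: [-5.5, -0.7, 0.4]
gripper_width: 0.002
finger_force: 2.5
```

Request:
move_arm(steps=[[0, 0, 0, -0.15, 0, 0, 1], [0, 0, 0, 0, 0, 0, 1]])

```text
time: 34.55
eef_pos: [0.4608, 0.0459, 0.0215]
ee_rot: [-0.0, 1.0, -0.019, -0.0]
force: [-4.0, -0.9, -1.1]
gripper_width: -0.002
finger_force: 1.8
```

Request:
move_arm(steps=[[0, 0, 0, -0.1, 0, 0, 1], [0, 0, 0, 0, 0, 0, 1]])

```text
time: 34.72
eef_pos: [0.4602, 0.0459, 0.0217]
ee_rot: [-0.0, 1.0, -0.019, 0.0]
force: [-2.4, -0.1, -0.3]
gripper_width: 0.002
finger_force: 1.3
```

Clicked: the edge goes force-free at 0.459, mirroring the far side. I'll retreat clear and check the flap places in the images by colour.

Request:
move_arm(steps=[[0, 0, 0, -1.0, 0, 0, 1], [0, 0, 0, -1.5, 0, 0, 1], [0, 0, 0, 0, 0, -3.0, 1], [0, 0, 0, 0, 0, -4.0, 1], [0, 0, 0, 0, 0, -4.0, 1], [0, 0, 0, 0, 0, -4.0, 1], [0, 0, 0, 0, -4.0, 0, 1], [0, 0, 0, 0, -4.0, 0, 1], [0, 0, 0, 0, -4.0, 0, 1], [0, 0, 0, 0, -4.0, 0, 1], [0, 0, 0, 0, -4.0, 0, 1], [0, 0, 0, 0, 0, 0, 1]])

```text
time: 35.72
eef_pos: [0.4425, 0.2521, 0.1727]
ee_rot: [-0.002, 1.0, -0.016, 0.002]
force: [-0.0, -1.0, 0.0]
gripper_width: 0.002
finger_force: 0.0
```

```bash
python3 - <<'E'
from h import *
s=get_state();print(s["eef_pos"],s["force"],s["time"])
t=get_image("top")[:,:,::-1].copy();cv2.imwrite("pics/top12.png",t);sd=get_image("side")[:,:,::-1].copy();cv2.imwrite("pics/side12.png",sd)
t0=cv2.imread("pics/top0.png")
for n,a,im,pts in(("top",t0,t,((245,138),(243,206),(202,170),(288,172))),("side",cv2.imread("pics/side0.png"),sd,((241,164),(190,187),(273,201),(218,227)))):
    for p in pts: print(n,p,a[p[1],p[0]].tolist(),im[p[1],p[0]].tolist())
# stereo: nonred extent of the box+lid, flap outline measured in box frame on z=.026 plane
c=calibration("top");cc=np.array([.5577,.0418]);y=np.radians(-2.1);Rz=np.array([[np.cos(y),-np.sin(y)],[np.sin(y),np.cos(y)]])
m=((im:=t).astype(int)[...,2]-t.astype(int)[...,1]<90).astype(np.uint8);m[:140]=m[:140]
n,l,st,ce=cv2.connectedComponentsWithStats(m);i=l[172,260];print(st[i],ce[i])
# profiles in top view along the four outward directions (box frame, z=.03): red-green
for nm,d,r in(("near",(-1,0),range(64,116,4)),("far",(1,0),range(64,116,4)),("left",(0,1),range(86,138,4)),("right",(0,-1),range(86,138,4))):
    v=[];w=[]
    for q in r:
        P=np.r_[cc+Rz@(np.array(d)*q/1e3),.035]
        for cam,I,o in(("top",t,v),("side",sd,w)):
            u=proj(calibration(cam),P).round().astype(int);b=I[u[1],u[0]].astype(int);o.append(int(b[2]-b[1]))
    print(nm,list(r)[0],"top",v,"side",w)
E
```

```text
[0.44249114 0.25205141 0.17273036] [-0.01626757 -0.98855499  0.00593112] 35.7167
top (245, 138) [176, 181, 197] [54, 54, 222]
top (243, 206) [199, 206, 222] [74, 75, 238]
top (202, 170) [164, 170, 188] [61, 61, 226]
top (288, 172) [194, 199, 215] [63, 61, 229]
side (241, 164) [209, 217, 228] [33, 28, 234]
side (190, 187) [204, 212, 223] [34, 28, 234]
side (273, 201) [212, 219, 228] [36, 38, 36]
side (218, 227) [186, 194, 204] [101, 105, 110]
[ 208  146   73   59 3536] [243.89903846 174.14423077]
near 64 top [-3, 16, 14, 16, 17, 30, 150, 163, 159, 160, 158, 159, 160] side [0, 5, 5, 1, -1, -1, 0, 1, 3, 3, 1, -1, -1]
far 64 top [-1, -2, -4, -3, 3, 15, 17, 85, 168, 166, 167, 169, 168] side [0, -1, -1, -1, -1, 0, 5, 81, 206, 206, 207, 206, 206]
left 86 top [-3, -4, -1, 9, 10, 56, 142, 167, 165, 163, 166, 167, 167] side [6, 6, 7, 7, 8, 7, 10, 10, 117, 123, 123, 124, 123]
right 86 top [-4, -3, -4, 12, 8, 15, 131, 163, 163, 166, 167, 169, 166] side [0, 0, 0, -1, -1, -1, -1, -1, 0, 0, 0, -1, 1]
```

All four flaps are down and end at their home distances: near about 86 mm, far about 91, left about 106 and right about 109, against 88 and 110 expected. The arm is clear, so I'm handing in.

```bash
python3 -c "
from plant import *
print(close_job())"
```

```text
the job is handed in; nothing more can be done
None
```

The lid is seated square in the rim and all four clips are pressed home, and I've handed the job in at about 36 s. The hand-in gave no verdict; contact height, click forces and a final image check all agreed.

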